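# Free a potted orchid from the interlocked dosing station

## Task

Throw all three of the dosing station's interlocked levers fully away from the robot, in whatever order the hidden interlock permits: feel which ones are blocked and never force one. When the keeper has drawn back, lift the orange pot out, stand it upright on the cork mat and let go, then take it by its two ends and set it down gently (not dropped) in the rack's empty bay, upright on the middle of the green liner and let go. Leave everything else in place.

Things in the scene. Friction and masses are not known exactly. Their poses are not given: they have to be found in the camera images.
- station: Fixed dosing station. Steel base plate 220 x 380 x 8 mm; origin on the bench; x from the robot's side to the far side, y left, z up. A green box 120 (x) x 210 (y) mm centred at x 0, y +55 mm, top 90 mm above the bench, carries three levers; right of it is the pot cradle. Hidden interlock: one lever is free at first, throwing it frees a second, that frees the third.
- lever_1 (a joint): Left lever (yellow ball), pivot at station x 0, y +120 mm, 75 mm above the bench, axis along y. 12 mm steel stem, 26 mm ball centred 100 mm from the pivot. 0 = leaning 0.5 rad to the robot side (-x; ball at x -48 mm, 163 mm high), 1.0 = fully thrown, leaning 0.5 rad to +x. Starts at 0 to 0.04. A free lever takes about 2 to 3 N at the ball and stays where left.
- lever_2 (a joint): Middle lever (white ball), as lever_1 but pivot at y +50 mm. Of all three: which comes first, second and third differs every time and cannot be seen. A blocked lever stops dead within about 0.25 rad (25 mm at its ball). The last one to go also draws back the red keeper.
- lever_3 (a joint): Right lever (blue ball), as lever_1 but pivot at y -20 mm.
- lever_1_ball (a point): Centre of the left lever's yellow ball.
- lever_2_ball (a point): Centre of the middle lever's white ball.
- lever_3_ball (a point): Centre of the right lever's blue ball.
- cradle (a point): Centre of the cradle floor (8 mm above the bench), station x -50, y -155 mm; axes as the station. 5 mm aluminium end walls stand 33 mm from it at -x (top 84 mm above the bench) and +x (top 70 mm); from 62 mm on at +x is the grey keeper housing (top 84 mm). Open at both y sides, 80 mm from the pot to the green box.
- keeper_tip (a point): Free end of the red keeper, a tongue 22 mm wide and 6 mm thick that lies 6 mm over the pot's top at 74 to 80 mm height. It reaches past the pot's middle when locked and slides about 50 mm in +x, clear of the pot, when the last lever is thrown.
- pot_center (a point): Centre (half-way up) of the orange orchid pot: a straight-sided box 60 mm long (its x) by 44 mm wide (its y) by 60 mm tall, about 0.25 kg, with soft small leaves on top that do not obstruct. Starts in the cradle, long side along the station's x, so only its two 44 mm-apart sides can be gripped there.
- mat_top (a point): Centre of the upper face of a clear 130 x 130 mm cork mat, 3 mm thick, fixed on the bench.
- rack: Fixed aluminium carrier rack: origin under its centre, base 6 mm thick, 100 mm deep (x) with three bays side by side along y, 56 mm apart, divided by 4 mm walls whose tops are 82 mm above the bench; each bay is 52 mm wide inside, open at the front and back (x). Two bays hold black pots.
- bay (a point): Centre of the top of the green liner (88 x 48 mm, top 8 mm above the bench) in the rack's empty bay, any of the three; x along the bay (front to back), y across it. The pot fits only with its long side along x; there only its two 60 mm-apart ends can be reached by fingers.
- pot_left_center (a point): Centre of one black pot standing in the rack, same size as the orange pot; leave alone.
- pot_right_center (a point): Centre of the other black pot standing in the rack; leave alone.
- cup_0: Origin underneath: translucent seedling cup, 64 mm across, 62 mm tall, on the bench; leave alone
- cup_1: Origin underneath: translucent seedling cup, 64 mm across, 62 mm tall, on the bench; leave alone
- cup_2: Origin underneath: translucent seedling cup, 64 mm across, 62 mm tall, on the bench; leave alone
- trowel: Origin at its middle: flat hand trowel 200 mm long lying on the bench; leave alone
- pot: The orange pot as a whole; origin under its centre, x along its length, z up.
There are look-alikes about, which are no part of the job. Of the things that look like the pot, the larger one is meant. Of the things that look like the part that bears mat_top, the smaller one is meant.

How it is judged:
By the outcome, as a careful person would: the job done as asked, in the order asked, and still so for the second after the job is handed in, with the robot touching nothing.
It also fails if it takes over 72 s, if anything falls off the work surface, if the arm or the gripper's body presses on something with over 40 N, if the wrist force passes 120 N, or if a joint passes its speed limit or range.

## Robot

A 6-joint arm with a two-finger parallel gripper is mounted at the origin on the work surface. World frame = base frame: x ahead of the robot, y to its left, z up, the work surface at z = 0. Lengths are in mm, angles in rad, forces in N, time in s.
With the tool pointing down it reaches from about 350 to 725 mm from the base axis. Payload 4.3 kg.
Tool frame: the origin (TCP) lies midway between the tips of the shut fingers; the grasp point (between the pads) lies 19 mm behind it; z points along the fingers, y is the direction in which the jaws open and shut (so a half turn about z gives the same grasp; the last joint's range is limited). The gripper opens to 85 mm and grips with 20 to 120 N. Pads are 22 mm wide; open, the fingers measure 114 mm over their backs; the gripper's body (76 mm by 85 mm) begins 54 mm behind the grasp point. The pads swing forward as they close: fully open they stand 13 mm farther back than shut.
Start: joints at [-1.232, 0.377, 0.081, 1.274, 0, 1.46], TCP at [249.499, -518.09, 231.329] pointing down, gripper open.
Joint ranges: [-2.72, 2.72], [-0.84, 1.66], [-1.02, 1.22], [-1.77, 2.12], [-1.37, 1.28], [-3.14, 3.14]. Speed limits (rad/s): [2.57, 2.57, 3.14, 3.14, 3.14, 3.14].

## Interface

Orientations are given as [roll, pitch, yaw] about the fixed x, y, z axes, in that order (R = Rz(yaw) Ry(pitch) Rx(roll)).
In Python, from plant import robot gives the robot as it stands.
- The arm moves only by the shell command python3 -m handwheel 'ROWS' [FORCE]. ROWS is JSON, a list of rows, each a list of 7 numbers: the shift along the tool's x, y, z in m, then the turn, a rotation vector about the tool's x, y, z in rad, then the opening, from 0 (shut) to 1 (fully open). In form: [[tx, ty, tz, ax, ay, az, jaw], ...]. A call has 1 to 20 rows; each row is the pose to reach, as a shift and turn from the pose commanded when the call began, along the tool's axes at that moment; what a row does not reach only later rows make up. A row lasts 1/12 s, in which the tool goes at most 41.7 mm and 7.16 degrees, less where a joint would pass 70% of its speed; a pose out of reach is approached as far as the arm can. A call with a gripper value outside its range is refused whole. The fingers move at their own pace and stop on an object; FORCE is the grip in N (left out, the last holds). Time passes only in rows, so rows that repeat a pose let the fingers close. It gives the time, the measured TCP pose, the force and the opening at its end, in the units of the state.
- robot.observe(): the state, without advancing time (a new reading comes with each control period).
- robot.snapshot(name): name is "side" or "top"; returns the picture (400x640x3 uint8, blue, green, red); there is no depth.
- robot.camera_info(name): a dict with "fov_y" (degrees; the focal length in pixels is half the picture's height over the tangent of half this angle, whatever the lens; pixels are square), "cx", "cy" (the principal point, pixels), "cam_to_world" (4x4, takes a point from camera to world coordinates). Camera axes: x right, y up, looking along -z (the intrinsics and any distortion apply to the point x, -y, -z); pixel columns grow to the right and rows downward; lengths in mm; the calibration is good to about 2 mm. A picture is of the moment at which its call begins. camera_info takes no time and is no camera call.
- robot.hand_in(): hands the job in, once; it reports no verdict.
The state is a dict: "t": time; "joints": joint angles; "qvel": joint speeds; "joint_efforts": joint torques, N m; "tool_pos": TCP position; "eef_rot": TCP orientation; "wrist_force": force on the tool from outside, world axes, zero at the start; "torque": the same for the moment, N m; "grip_width": finger opening in mm.
Only numpy, scipy, OpenCV 4.12 (cv2) and the standard library are available. Lean on these libraries where they do the work, as an engineer would, in place of code of your own. Each camera call takes 0.05 s, during which the arm holds its last target.

## Working session

There is one attempt and no reset: what is moved stays moved. The work goes in short steps, Python scripts to look and compute and a shell command to move; the robot and the scene stay as the last step left them, time stands still between calls to the robot, and variables do not carry over. Pictures are saved under pics/ and viewed, and the job is handed in when it is done.

```bash
ls; mkdir -p pics; python3 - <<'E'
from plant import robot
import cv2
for n in("side","top"):
    im=robot.snapshot(n); cv2.imwrite(f"pics/{n}0.png",im); print(n,robot.camera_info(n))
s=robot.observe(); print(s)
E
```

```text
pics
side {'fov_y': 51.86200415853685, 'cx': 316.4872114652854, 'cy': 195.19241215537124, 'cam_to_world': array([[-7.33418487e-01,  3.45375447e-01, -5.85502454e-01,
        -9.92033967e+01],
       [-6.79421798e-01, -4.00290289e-01,  6.14942033e-01,
         6.04905127e+02],
       [-2.19850669e-02,  8.48812986e-01,  5.28235906e-01,
         6.88934146e+02],
       [ 0.00000000e+00,  0.00000000e+00,  0.00000000e+00,
         1.00000000e+00]])}
top {'fov_y': 44.21925456858467, 'cx': 314.44367948869683, 'cy': 194.04395587689567, 'cam_to_world': array([[ 2.37901539e-02,  9.97664650e-01, -6.40255778e-02,
         4.14220454e+02],
       [-9.99715837e-01,  2.36447048e-02, -3.02859451e-03,
        -1.56250523e+01],
       [-1.50765579e-03,  6.40794348e-02,  9.97943662e-01,
         1.36663435e+03],
       [ 0.00000000e+00,  0.00000000e+00,  0.00000000e+00,
         1.00000000e+00]])}
{'t': 0.1, 'joints': array([-1.23226710e+00,  3.78025157e-01,  7.98145346e-02,  1.27438311e+00,
        3.25470915e-05,  1.46050439e+00]), 'qvel': array([-0.0009613 , -0.00122166,  0.00257247, -0.00045846, -0.00112986,
       -0.00209612]), 'joint_efforts': array([-3.09487532e-04, -4.64695072e+01,  2.70581710e+01,  1.20883834e-02,
       -2.53482258e-04, -1.57992584e-06]), 'tool_pos': array([ 249.32812945, -517.51611341,  230.4555355 ]), 'eef_rot': array([-3.13980975e+00, -2.30187199e-04,  4.48820936e-01]), 'wrist_force': array([-0.30254562,  0.49347036,  0.07391647]), 'torque': array([-0.00059178,  0.03873291, -0.01470606]), 'grip_width': 85.49948237002927}
```

View pics/top0.png

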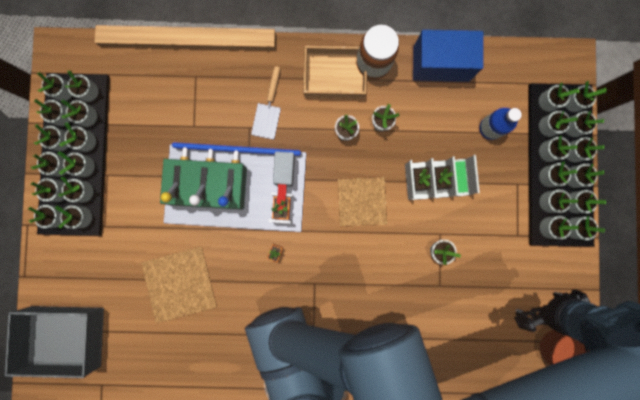

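View pics/side0.png

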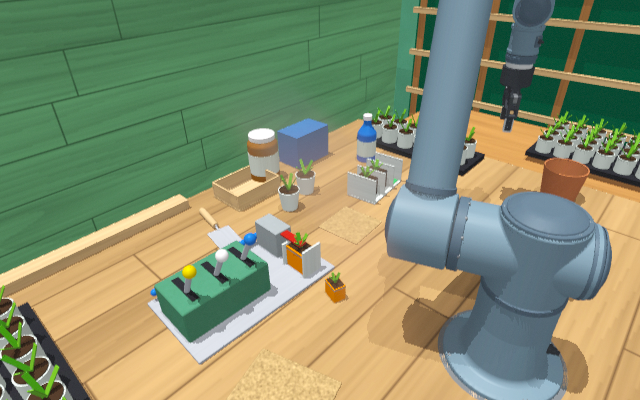

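```bash
python3 - <<'E'
import cv2
im=cv2.imread("pics/top0.png")
cv2.imwrite("pics/c1.png",cv2.resize(im[135:240,150:315],None,fx=4.8,fy=4.8,interpolation=cv2.INTER_CUBIC))
cv2.imwrite("pics/c2.png",cv2.resize(im[140:240,325:490],None,fx=4.8,fy=4.8,interpolation=cv2.INTER_CUBIC))
im=cv2.imread("pics/side0.png")
cv2.imwrite("pics/c3.png",cv2.resize(im[200:365,140:340],None,fx=3.6,fy=3.6,interpolation=cv2.INTER_CUBIC))
E
```

```text
(no output)
```

View pics/c1.png

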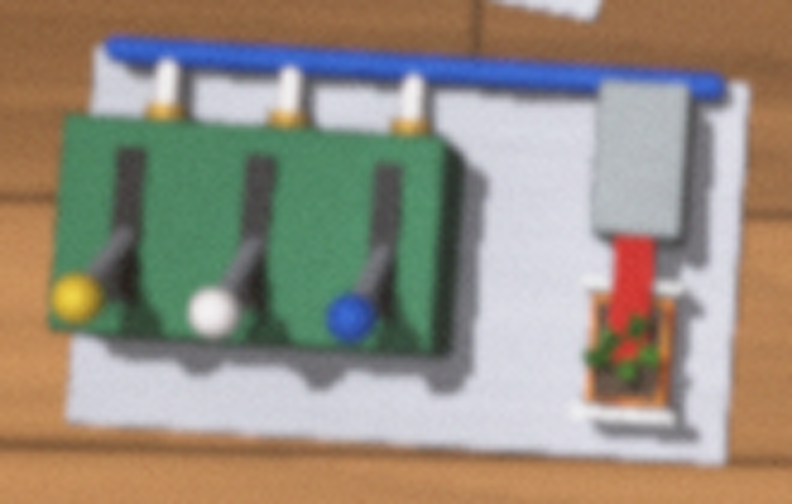

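View pics/c2.png

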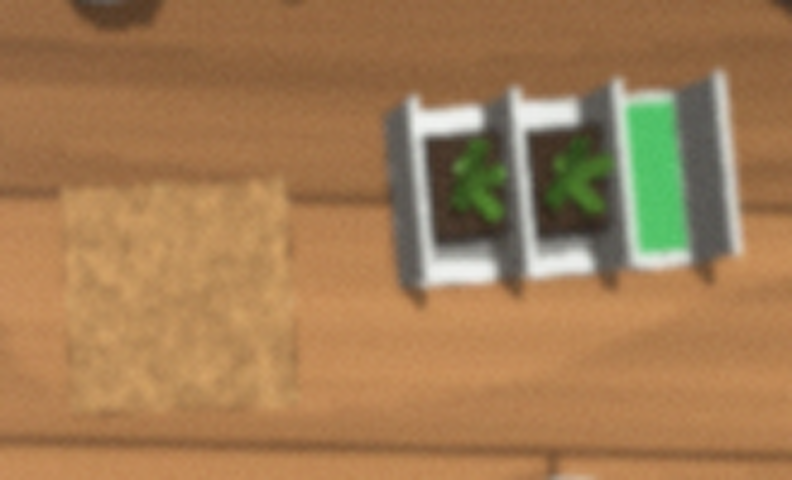

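View pics/c3.png

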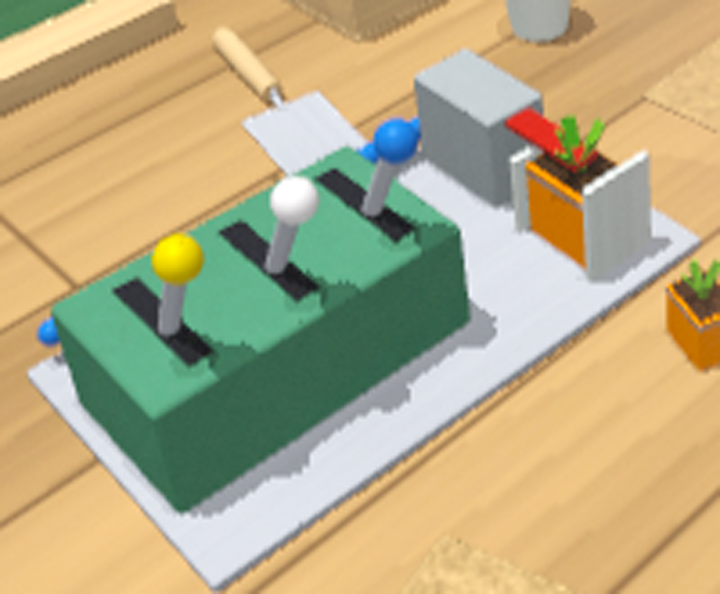

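```bash
cat > h.py <<'E'
import numpy as np
from plant import robot
from scipy.optimize import least_squares
from scipy.spatial.transform import Rotation as R
CI={n:robot.camera_info(n) for n in("side","top")}
def proj(n,P):
    c=CI[n];M=np.linalg.inv(c["cam_to_world"]);p=M[:3,:3]@np.array(P,float)+M[:3,3]
    f=200/np.tan(np.radians(c["fov_y"])/2)
    return np.array([c["cx"]+f*p[0]/-p[2],c["cy"]-f*p[1]/-p[2]])
def ray(n,u,z):
    c=CI[n];f=200/np.tan(np.radians(c["fov_y"])/2);M=c["cam_to_world"]
    d=M[:3,:3]@np.array([(u[0]-c["cx"])/f,-(u[1]-c["cy"])/f,-1]);o=M[:3,3]
    return o+d*(z-o[2])/d[2]
def uncrop(p,s,x0,y0): return np.array([(p[0]+.5)/s-.5+x0,(p[1]+.5)/s-.5+y0])
def W(pose,L):
    x,y,a=pose;c,s=np.cos(a),np.sin(a);return [x+c*L[0]-s*L[1],y+s*L[0]+c*L[1],L[2]]
def fit(obs,x0):
    f=lambda p:np.concatenate([proj(n,W(p,L))-u for n,u,L in obs])
    r=least_squares(f,x0,x_scale=[1,1,.01],loss='soft_l1');return r.x,f(r.x).reshape(-1,2)
E
cat > m1.py <<'E'
from h import *
t=lambda p:uncrop(p,4.8,150,135); s=lambda p:uncrop(p,3.6,140,200); k=lambda p:uncrop(p,4.8,325,140)
bx=-100*np.sin(.5);bz=75+100*np.cos(.5)
T=[("top",t(p),L) for p,L in [((97,45),(110,190,8)),((748,85),(110,-190,8)),((725,463),(-110,-190,8)),((66,420),(-110,190,8)),
((68,116),(60,160,90)),((448,138),(60,-50,90)),((432,352),(-60,-50,90)),((50,328),(-60,160,90)),((76,298),(bx,120,bz)),((213,312),(bx,50,bz)),((350,316),(bx,-20,bz))]]
S=[("side",s(p),L) for p,L in [((697,240),(-110,-190,8)),((217,585),(-110,190,8)),((30,372),(110,190,8)),((155,415),(-60,160,90)),((460,228),(-60,-50,90)),((348,150),(60,-50,90)),((52,313),(60,160,90)),((178,259),(bx,120,bz)),((294,200),(bx,50,bz)),((396,141),(bx,-20,bz))]]
for o in (T,S,T+S):
    p,r=fit(o,[430,150,0]); print(p.round(3)); 
print(r.round(1).tolist())
st=p
for n,L in dict(l1=(bx,120,bz),l2=(bx,50,bz),l3=(bx,-20,bz),pot=(-50,-155,8)).items(): print(n,np.round(W(st,L),1))
w=[]
for y,a,b in [(84,(412,97),(424,285)),(28,(514,89),(528,277)),(-28,(617,81),(632,268)),(-84,(720,72),(738,252))]:
    w+=[("top",k(a),(50,y,82)),("top",k(b),(-50,y,82))]
p,r=fit(w,[450,-200,0]);print("rack",p.round(3),r.round(1).tolist());print("bay",np.round(W(p,(0,-56,8)),1))
q=[("top",k(a),L) for a,L in [((62,188),(65,65,3)),((285,180),(65,-65,3)),((297,407),(-65,-65,3)),((75,413),(-65,65,3))]]
p,r=fit(q,[430,-50,0]);print("mat",p.round(3),r.round(1).tolist())
E
python3 m1.py
```

```text
[ 5.16035e+02  2.26815e+02 -4.30000e-02]
[ 5.19901e+02  2.25461e+02 -4.10000e-02]
[ 5.17042e+02  2.26232e+02 -4.40000e-02]
[[-5.9, -1.5], [-5.5, -0.7], [-6.3, -0.3], [-6.4, -0.7], [0.2, -1.9], [1.2, -1.1], [1.0, 0.2], [-0.0, -0.3], [1.9, 0.8], [1.8, -0.2], [1.7, 0.9], [-3.3, 3.2], [-9.6, 6.5], [-8.9, 3.9], [0.2, 0.3], [1.8, -1.0], [0.9, -2.7], [-0.4, -2.7], [2.3, 1.3], [1.6, 0.1], [1.7, 0.6]]
l1 [474.4 348.2 162.8]
l2 [471.4 278.3 162.8]
l3 [468.3 208.4 162.8]
pot [460.2  73.6   8. ]
rack [ 5.50677e+02 -3.50017e+02  1.03000e-01] [[-0.1, 0.3], [0.9, -0.9], [-0.1, 0.3], [0.6, -1.0], [-0.3, 0.3], [0.3, -0.8], [-0.6, 0.5], [-0.5, 0.9]]
bay [ 556.4 -405.7    8. ]
mat [ 4.84406e+02 -1.43880e+02  6.40000e-02] [[0.1, 0.2], [0.3, 0.0], [0.1, -0.5], [-0.6, 0.2]]
```

```bash
cat >> m1.py <<'E'
print('----')
print(np.round([ray("top",u,8) for n,u,L in T[:4]],1).tolist())
for o in (T[4:],S[3:],T[4:]+S[3:],T[8:]+S[7:]):
    p,r=fit(o,[430,150,0]); print(p.round(3)); print(r.round(1).tolist())
    for n,L in dict(l1=(bx,120,bz),l2=(bx,50,bz),l3=(bx,-20,bz),pot=(-50,-155,8)).items(): print(n,np.round(W(p,L),1))
E
python3 m1.py | sed -n '/----/,$p'
```

```text
----
[[631.5, 394.5, 8.0], [617.0, 16.3, 8.0], [398.4, 24.0, 8.0], [414.0, 403.0, 8.0]]
[ 5.16717e+02  2.29257e+02 -4.40000e-02]
[[-0.9, -1.8], [0.1, -1.0], [-0.2, 0.3], [-1.2, -0.2], [0.6, 0.9], [0.6, -0.1], [0.5, 1.0]]
l1 [474.1 351.3 162.8]
l2 [471.  281.3 162.8]
l3 [467.9 211.4 162.8]
pot [459.9  76.6   8. ]
[ 5.19026e+02  2.28212e+02 -3.90000e-02]
[[-1.0, 0.5], [0.5, -1.1], [-0.4, -2.7], [-1.7, -2.4], [1.0, 1.5], [0.3, 0.2], [0.4, 0.6]]
l1 [475.8 350.  162.8]
l2 [473.1 280.1 162.8]
l3 [470.3 210.1 162.8]
pot [463.   75.3   8. ]
[ 5.17492e+02  2.29022e+02 -4.10000e-02]
[[-0.9, -1.9], [0.1, -1.3], [-0.0, -0.0], [-1.1, -0.3], [0.8, 0.7], [0.7, -0.3], [0.7, 0.7], [-1.1, 1.1], [0.7, -0.6], [-0.2, -2.2], [-1.7, -2.0], [1.0, 2.0], [0.4, 0.7], [0.6, 1.1]]
l1 [474.5 350.9 162.8]
l2 [471.7 281.  162.8]
l3 [468.8 211.  162.8]
pot [461.1  76.2   8. ]
[ 5.19032e+02  2.29234e+02 -4.70000e-02]
[[0.7, -0.2], [0.6, -1.1], [0.5, 0.1], [0.1, 1.6], [-0.4, 0.4], [-0.0, 1.0]]
l1 [476.8 351.4 162.8]
l2 [473.5 281.4 162.8]
l3 [470.2 211.5 162.8]
pot [461.8  76.8   8. ]
```

```bash
cat >> h.py <<'E'
ST=(518.,229.,-.04)
def go(pos,yaw,start=None):
    """shift & turn in tool axes (m, rad) from the current pose"""
    s=robot.observe(); p=s["tool_pos"];A=R.from_euler('xyz',s["eef_rot"])
    B=R.from_euler('xyz',[np.pi,0,yaw])
    print("t",round(s["t"],2),"tool",np.round(p,1),np.round(s["eef_rot"],3),"go",np.round(A.inv().apply(np.array(pos)-p)/1000,4),np.round((A.inv()*B).as_rotvec(),4))
E
cat > chk.py <<'E'
import sys,numpy as np
from plant import robot
s=robot.observe();f=s["wrist_force"];a=-.04
fx=f[0]*np.cos(a)+f[1]*np.sin(a)
d=s["tool_pos"]-[518,229,0];
print("t%.2f stx %.1f sty %.1f z %.1f F %s fx %.1f"%(s["t"],d[0]*np.cos(a)+d[1]*np.sin(a),-d[0]*np.sin(a)+d[1]*np.cos(a),s["tool_pos"][2],np.round(f,1),fx))
sys.exit(1 if abs(fx)>float(sys.argv[1]) else 0)
E
python3 - <<'E'
from h import *
t=W(ST,(-88,-20,230));print(t)
go((400,-180,260),1.7);go(t,np.pi-.04)
E
```

```text
[np.float64(429.2706039301013), np.float64(212.53505927520425), 230]
t 0.1 tool [ 249.3 -517.5  230.5] [-3.14  -0.     0.449] go [ 0.2822 -0.2388 -0.0291] [-0.0014 -0.0013 -1.2512]
t 0.1 tool [ 249.3 -517.5  230.5] [-3.14  -0.     0.449] go [ 0.4789 -0.5797  0.0016] [-3.0000e-04 -2.4000e-03 -2.6528e+00]
```

```bash
python3 -m handwheel '[[0.282,-0.239,-0.03,0,0,-1.3,0],[0.282,-0.239,-0.03,0,0,-1.3,0],[0.282,-0.239,-0.03,0,0,-1.3,0],[0.282,-0.239,-0.03,0,0,-1.3,0],[0.282,-0.239,-0.03,0,0,-1.3,0],[0.282,-0.239,-0.03,0,0,-1.3,0],[0.282,-0.239,-0.03,0,0,-1.3,0],[0.282,-0.239,-0.03,0,0,-1.3,0],[0.282,-0.239,-0.03,0,0,-1.3,0],[0.479,-0.58,0,0,0,-2.653,0],[0.479,-0.58,0,0,0,-2.653,0],[0.479,-0.58,0,0,0,-2.653,0],[0.479,-0.58,0,0,0,-2.653,0],[0.479,-0.58,0,0,0,-2.653,0],[0.479,-0.58,0,0,0,-2.653,0],[0.479,-0.58,0,0,0,-2.653,0],[0.479,-0.58,0,0,0,-2.653,0],[0.479,-0.58,0,0,0,-2.653,0],[0.479,-0.58,0,0,0,-2.653,0],[0.479,-0.58,0,0,0,-2.653,0]]' 60; python3 - <<'E'
from h import *
go(W(ST,(-88,-20,150)),np.pi-.04)
E
```

```text
t: 1.77
tool_pos: [428.8, 216.2, 230.2]
eef_rot: [3.141, -0.001, 2.961]
wrist_force: [0.7, 0.1, -0.1]
grip_width: 0.2
t 1.77 tool [428.8 216.2 230.2] [ 3.141e+00 -1.000e-03  2.961e+00] go [-0.0012 -0.0036  0.0802] [ 0.0009 -0.0014 -0.1409]
```

```bash
python3 -m handwheel '[[-0.001,-0.0035,0.08,0,0,-0.141,0],[-0.001,-0.0035,0.08,0,0,-0.141,0],[-0.001,-0.0035,0.08,0,0,-0.141,0],[-0.001,-0.0035,0.08,0,0,-0.141,0]]'; python3 chk.py 4;python3 - <<'E'
from h import *
import cv2
im=robot.snapshot("side");cv2.imwrite("pics/s1.png",cv2.resize(im[180:360,120:360],None,fx=3.3,fy=3.3,interpolation=cv2.INTER_CUBIC))
E
```

```text
t: 2.1
tool_pos: [426.7, 207.7, 149.3]
eef_rot: [-3.139, -0.007, 3.089]
wrist_force: [0.3, 1.1, 0.4]
grip_width: 0.2
t2.10 stx -90.4 sty -25.0 z 149.3 F [0.3 1.1 0.4] fx 0.2
```

View pics/s1.png

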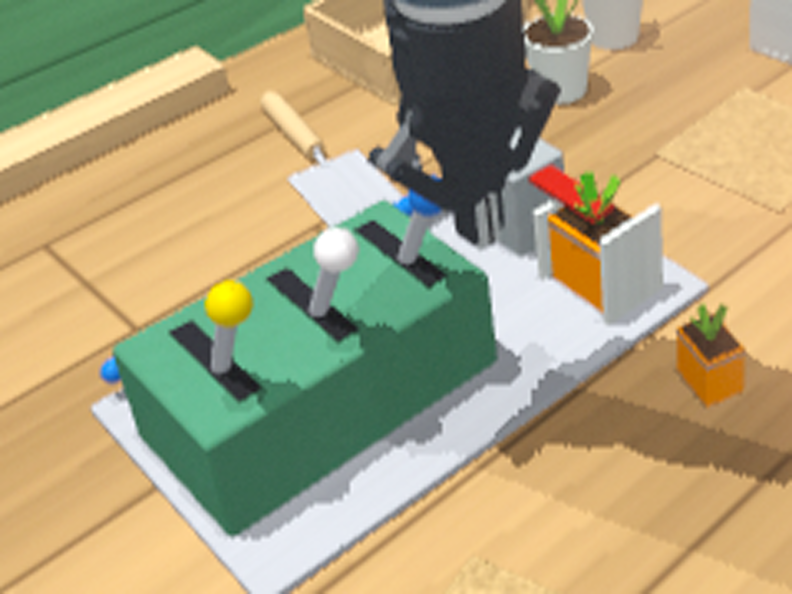

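```bash
python3 -m handwheel '[[0,0.003,0,0,0,0,0]]' >/dev/null; python3 chk.py 4; python3 -m handwheel '[[-0.008,0.003,0,0,0,0,0],[-0.008,0.003,0,0,0,0,0]]' >/dev/null; python3 chk.py 4
```

```text
t2.23 stx -85.4 sty -20.4 z 153.7 F [1.9 0.3 0.6] fx 1.9
t2.40 stx -75.6 sty -16.5 z 153.9 F [ 0.4 -0.2 -1. ] fx 0.4
```

```bash
H="python3 -m handwheel"; q=/dev/null
$H '[[-0.004,-0.003,0,0,0,0,0],[-0.004,-0.003,0,0,0,0,0]]' >$q; python3 chk.py 6 &&
$H '[[-0.004,0,0,0,0,0,0],[-0.004,0,0,0,0,0,0]]' >$q; python3 chk.py 6 &&
$H '[[-0.004,0,0,0,0,0,0],[-0.004,0,0,0,0,0,0]]' >$q; python3 chk.py 6 &&
$H '[[-0.004,0,0,0,0,0,0],[-0.004,0,0,0,0,0,0]]' >$q; python3 chk.py 6 &&
$H '[[-0.004,0,0,0,0,0,0],[-0.004,0,0,0,0,0,0]]' >$q; python3 chk.py 6
```

```text
t2.57 stx -73.6 sty -21.0 z 152.3 F [ 0.3  0.2 -0.5] fx 0.3
t2.73 stx -70.6 sty -21.1 z 151.5 F [-0.2  0.8 -1. ] fx -0.2
t2.90 stx -67.8 sty -21.1 z 151.2 F [-2.5  0.4  1.7] fx -2.5
t3.07 stx -63.6 sty -21.1 z 151.2 F [-4.3 -0.   3.6] fx -4.3
t3.23 stx -59.2 sty -21.1 z 151.3 F [-3.2 -0.3  2. ] fx -3.2
```

```bash
H="python3 -m handwheel"; q=/dev/null
$H '[[-0.004,0,0,0,0,0,0],[-0.004,0,0,0,0,0,0]]' >$q; python3 chk.py 7 &&
$H '[[-0.004,0,0,0,0,0,0],[-0.004,0,0,0,0,0,0]]' >$q; python3 chk.py 7 &&
$H '[[-0.004,0,0,0,0,0,0],[-0.004,0,0,0,0,0,0]]' >$q; python3 chk.py 7 &&
$H '[[-0.004,0,0,0,0,0,0],[-0.004,0,0,0,0,0,0]]' >$q; python3 chk.py 7 &&
$H '[[-0.004,0,0,0,0,0,0],[-0.004,0,0,0,0,0,0]]' >$q; python3 chk.py 7 &&
$H '[[-0.004,0,0,0,0,0,0],[-0.004,0,0,0,0,0,0]]' >$q; python3 chk.py 7
```

```text
t3.40 stx -56.2 sty -21.1 z 151.2 F [-5.9  0.7  3.9] fx -5.9
t3.57 stx -54.5 sty -21.0 z 150.9 F [-11.1   2.1   9.1] fx -11.1
t3.57 stx -54.5 sty -21.0 z 150.9 F [-11.1   2.1   9.1] fx -11.1
t3.57 stx -54.5 sty -21.0 z 150.9 F [-11.1   2.1   9.1] fx -11.1
t3.57 stx -54.5 sty -21.0 z 150.9 F [-11.1   2.1   9.1] fx -11.1
t3.57 stx -54.5 sty -21.0 z 150.9 F [-11.1   2.1   9.1] fx -11.1
```

```bash
H="python3 -m handwheel"; q=/dev/null
$H '[[0.033,0,0,0,0,0,0],[0.033,0.071,0,0,0,0,0],[0.033,0.071,0,0,0,0,0],[0.033,0.071,0,0,0,0,0],[0.020,0.071,0,0,0,0,0],[0.020,0.071,0,0,0,0,0]]' >$q; python3 chk.py 4
```

```text
t4.07 stx -68.5 sty 50.6 z 151.4 F [-0.8  0.1 -0.4] fx -0.8
```

```bash
H="python3 -m handwheel"; q=/dev/null
$H '[[-0.004,0,0,0,0,0,0],[-0.004,0,0,0,0,0,0]]' >$q; python3 chk.py 7 &&
$H '[[-0.004,0,0,0,0,0,0],[-0.004,0,0,0,0,0,0]]' >$q; python3 chk.py 7 &&
$H '[[-0.004,0,0,0,0,0,0],[-0.004,0,0,0,0,0,0]]' >$q; python3 chk.py 7 &&
$H '[[-0.004,0,0,0,0,0,0],[-0.004,0,0,0,0,0,0]]' >$q; python3 chk.py 7 &&
$H '[[-0.004,0,0,0,0,0,0],[-0.004,0,0,0,0,0,0]]' >$q; python3 chk.py 7 &&
$H '[[-0.004,0,0,0,0,0,0],[-0.004,0,0,0,0,0,0]]' >$q; python3 chk.py 7 &&
$H '[[-0.004,0,0,0,0,0,0],[-0.004,0,0,0,0,0,0]]' >$q; python3 chk.py 7 &&
$H '[[-0.004,0,0,0,0,0,0],[-0.004,0,0,0,0,0,0]]' >$q; python3 chk.py 7
```

```text
t4.23 stx -66.1 sty 49.7 z 151.3 F [-1.9  1.  -0. ] fx -1.9
t4.40 stx -62.5 sty 49.5 z 151.4 F [-3.1  0.9  2.1] fx -3.1
t4.57 stx -58.2 sty 49.5 z 151.4 F [-3.4  0.7  2.9] fx -3.5
t4.73 stx -53.8 sty 49.6 z 151.4 F [-2.4  0.8  2. ] fx -2.5
t4.90 stx -49.6 sty 49.7 z 151.3 F [-2.9 -0.   1.6] fx -2.9
t5.07 stx -45.6 sty 49.7 z 151.3 F [-2.  -0.8  1.5] fx -2.0
t5.23 stx -41.6 sty 49.6 z 151.2 F [-2.2 -0.4  1.7] fx -2.2
t5.40 stx -37.7 sty 49.6 z 151.3 F [-0.8 -0.3  0.7] fx -0.8
```

```bash
H="python3 -m handwheel"; q=/dev/null
$H '[[-0.008,0,0,0,0,0,0],[-0.010,0,0,0,0,0,0]]' >$q; python3 chk.py 7 &&
$H '[[-0.008,0,0,0,0,0,0],[-0.012,0,0,0,0,0,0]]' >$q; python3 chk.py 7 &&
$H '[[-0.008,0,0,0,0,0,0],[-0.012,0,0,0,0,0,0]]' >$q; python3 chk.py 7 &&
$H '[[-0.006,0,0,0,0,0,0],[-0.010,0,0,0,0,0,0]]' >$q; python3 chk.py 7 &&
$H '[[-0.006,0,0,0,0,0,0],[-0.008,0,0,0,0,0,0]]' >$q; python3 chk.py 7 &&
$H '[[-0.004,0,0,0,0,0,0],[-0.004,0,0,0,0,0,0]]' >$q; python3 chk.py 7 &&
$H '[[-0.004,0,0,0,0,0,0],[-0.004,0,0,0,0,0,0]]' >$q; python3 chk.py 7 &&
$H '[[-0.004,0,0,0,0,0,0],[-0.004,0,0,0,0,0,0]]' >$q; python3 chk.py 7
```

```text
t5.57 stx -27.3 sty 49.5 z 151.4 F [-2.3 -0.5  2.1] fx -2.3
t5.73 stx -15.4 sty 49.4 z 151.3 F [-2.1  0.7  2. ] fx -2.1
t5.90 stx -3.4 sty 49.3 z 151.1 F [-1.6  1.9  1.4] fx -1.7
t6.07 stx 5.6 sty 48.9 z 150.4 F [-3.7  1.1 -2.2] fx -3.8
t6.23 stx 13.5 sty 48.3 z 150.3 F [-3.5  0.3 -3.1] fx -3.5
t6.40 stx 17.7 sty 48.4 z 150.7 F [-2.1 -0.6 -2.2] fx -2.1
t6.57 stx 21.7 sty 48.6 z 151.0 F [-2.6  0.4 -2.2] fx -2.7
t6.73 stx 23.8 sty 48.7 z 151.1 F [-8.1  0.5 -0.5] fx -8.2
```

```bash
H="python3 -m handwheel"; q=/dev/null
$H '[[0.04,0,0,0,0,0,0],[0.08,0,0,0,0,0,0],[0.108,0,0,0,0,0,0],[0.108,0.02,0,0,0,0,0],[0.108,0.071,0,0,0,0,0],[0.108,0.071,0,0,0,0,0],[0.098,0.071,0,0,0,0,0],[0.098,0.071,0,0,0,0,0]]' >$q; python3 chk.py 4 &&
$H '[[-0.004,0,0,0,0,0,0],[-0.004,0,0,0,0,0,0]]' >$q; python3 chk.py 7 &&
$H '[[-0.004,0,0,0,0,0,0],[-0.004,0,0,0,0,0,0]]' >$q; python3 chk.py 7 &&
$H '[[-0.004,0,0,0,0,0,0],[-0.004,0,0,0,0,0,0]]' >$q; python3 chk.py 7 &&
$H '[[-0.004,0,0,0,0,0,0],[-0.004,0,0,0,0,0,0]]' >$q; python3 chk.py 7 &&
$H '[[-0.004,0,0,0,0,0,0],[-0.004,0,0,0,0,0,0]]' >$q; python3 chk.py 7 &&
$H '[[-0.004,0,0,0,0,0,0],[-0.004,0,0,0,0,0,0]]' >$q; python3 chk.py 7 &&
$H '[[-0.004,0,0,0,0,0,0],[-0.004,0,0,0,0,0,0]]' >$q; python3 chk.py 7 &&
$H '[[-0.004,0,0,0,0,0,0],[-0.004,0,0,0,0,0,0]]' >$q; python3 chk.py 7
```

```text
t7.40 stx -68.8 sty 122.3 z 152.4 F [ 0.4 -0.3  0.5] fx 0.4
t7.57 stx -66.7 sty 120.4 z 151.6 F [ 0.1 -1.1  0.4] fx 0.1
t7.73 stx -63.5 sty 120.1 z 151.4 F [-2.4 -0.3  1.9] fx -2.4
t7.90 stx -59.6 sty 120.3 z 151.3 F [-2.9  0.1  3. ] fx -2.9
t8.07 stx -55.4 sty 120.4 z 151.3 F [-3.1  0.5  2.1] fx -3.1
t8.23 stx -51.1 sty 120.6 z 151.3 F [-3.2 -0.3  1.5] fx -3.2
t8.40 stx -46.9 sty 120.7 z 151.3 F [-1.6  0.1  1.7] fx -1.6
t8.57 stx -42.8 sty 120.7 z 151.3 F [-2.   0.4  2.4] fx -2.0
t8.73 stx -38.8 sty 120.6 z 151.2 F [-1.3  0.4  1.7] fx -1.4
```

Lever 1 moves freely; on to its end stop.

```bash
H="python3 -m handwheel"; q=/dev/null
$H '[[-0.008,0,0,0,0,0,0],[-0.010,0,0,0,0,0,0]]' >$q; python3 chk.py 7 &&
$H '[[-0.008,0,0,0,0,0,0],[-0.012,0,0,0,0,0,0]]' >$q; python3 chk.py 7 &&
$H '[[-0.008,0,0,0,0,0,0],[-0.012,0,0,0,0,0,0]]' >$q; python3 chk.py 7 &&
$H '[[-0.006,0,0,0,0,0,0],[-0.010,0,0,0,0,0,0]]' >$q; python3 chk.py 7 &&
$H '[[-0.006,0,0,0,0,0,0],[-0.008,0,0,0,0,0,0]]' >$q; python3 chk.py 7 &&
$H '[[-0.004,0,0,0,0,0,0],[-0.004,0,0,0,0,0,0]]' >$q; python3 chk.py 7 &&
$H '[[-0.004,0,0,0,0,0,0],[-0.004,0,0,0,0,0,0]]' >$q; python3 chk.py 7 &&
$H '[[-0.004,0,0,0,0,0,0],[-0.004,0,0,0,0,0,0]]' >$q; python3 chk.py 7&&
$H '[[-0.003,0,0,0,0,0,0],[-0.003,0,0,0,0,0,0]]' >$q; python3 chk.py 7
```

```text
t8.90 stx -28.5 sty 120.5 z 151.3 F [-1.9 -0.9  1.4] fx -1.9
t9.07 stx -16.5 sty 120.4 z 151.3 F [-2.7  0.5  2.4] fx -2.7
t9.23 stx -4.5 sty 120.3 z 151.1 F [-2.6  1.1 -0.8] fx -2.7
t9.40 stx 4.5 sty 120.0 z 150.5 F [-2.9  0.3 -1.7] fx -2.9
t9.57 stx 12.5 sty 119.4 z 150.2 F [-3.3  1.1 -1.7] fx -3.3
t9.73 stx 16.6 sty 119.3 z 150.6 F [-2.3 -0.4 -2.2] fx -2.3
t9.90 stx 20.6 sty 119.6 z 151.0 F [-2.5 -0.9 -2.4] fx -2.5
t10.07 stx 23.7 sty 119.7 z 151.1 F [-6.4 -0.8 -1.9] fx -6.3
t10.23 stx 24.0 sty 119.7 z 151.0 F [-12.2   0.    1.9] fx -12.1
```

Both at the same stop (≈24 mm). Now lever 3.

```bash
H="python3 -m handwheel"; q=/dev/null
$H '[[0.04,0,0,0,0,0,0],[0.08,0,0,0,0,0,0],[0.110,0,0,0,0,0,0],[0.110,-0.04,0,0,0,0,0],[0.110,-0.08,0,0,0,0,0],[0.110,-0.12,0,0,0,0,0],[0.110,-0.141,0,0,0,0,0],[0.095,-0.141,0,0,0,0,0],[0.095,-0.141,0,0,0,0,0]]' >$q; python3 chk.py 4 &&
$H '[[-0.010,0,0,0,0,0,0],[-0.012,0,0,0,0,0,0]]' >$q; python3 chk.py 7 &&
$H '[[-0.004,0,0,0,0,0,0],[-0.004,0,0,0,0,0,0]]' >$q; python3 chk.py 7 &&
$H '[[-0.004,0,0,0,0,0,0],[-0.004,0,0,0,0,0,0]]' >$q; python3 chk.py 7 &&
$H '[[-0.004,0,0,0,0,0,0],[-0.004,0,0,0,0,0,0]]' >$q; python3 chk.py 7 &&
$H '[[-0.004,0,0,0,0,0,0],[-0.004,0,0,0,0,0,0]]' >$q; python3 chk.py 7 &&
$H '[[-0.004,0,0,0,0,0,0],[-0.004,0,0,0,0,0,0]]' >$q; python3 chk.py 7 &&
$H '[[-0.004,0,0,0,0,0,0],[-0.004,0,0,0,0,0,0]]' >$q; python3 chk.py 7
```

```text
t10.98 stx -65.0 sty -20.8 z 153.1 F [ 0.4 -0.1  0.1] fx 0.4
t11.15 stx -55.5 sty -19.6 z 152.1 F [-3.5 -0.7  3. ] fx -3.4
t11.32 stx -52.9 sty -19.5 z 151.3 F [-0.5 -0.2  0.7] fx -0.5
t11.48 stx -49.1 sty -19.8 z 151.2 F [-2.5  1.4  2.2] fx -2.6
t11.65 stx -44.8 sty -20.0 z 151.2 F [-3.   1.   1.1] fx -3.0
t11.82 stx -40.6 sty -20.3 z 151.3 F [-1.2  0.9  1.8] fx -1.2
t11.98 stx -36.5 sty -20.5 z 151.3 F [-1.8  0.9  0.7] fx -1.8
t12.15 stx -32.5 sty -20.6 z 151.3 F [-1.1 -0.4  0.8] fx -1.1
```

```bash
H="python3 -m handwheel"; q=/dev/null
$H '[[-0.008,0,0,0,0,0,0],[-0.010,0,0,0,0,0,0]]' >$q; python3 chk.py 9 &&
$H '[[-0.008,0,0,0,0,0,0],[-0.010,0,0,0,0,0,0]]' >$q; python3 chk.py 9 &&
$H '[[-0.008,0,0,0,0,0,0],[-0.010,0,0,0,0,0,0]]' >$q; python3 chk.py 9 &&
$H '[[-0.006,0,0,0,0,0,0],[-0.010,0,0,0,0,0,0]]' >$q; python3 chk.py 9 &&
$H '[[-0.006,0,0,0,0,0,0],[-0.006,0,0,0,0,0,0]]' >$q; python3 chk.py 9 &&
$H '[[-0.004,0,0,0,0,0,0],[-0.004,0,0,0,0,0,0]]' >$q; python3 chk.py 9 &&
$H '[[-0.004,0,0,0,0,0,0],[-0.004,0,0,0,0,0,0]]' >$q; python3 chk.py 9 &&
$H '[[-0.003,0,0,0,0,0,0],[-0.003,0,0,0,0,0,0]]' >$q; python3 chk.py 9&&
$H '[[-0.003,0,0,0,0,0,0],[-0.003,0,0,0,0,0,0]]' >$q; python3 chk.py 9
```

```text
t12.32 stx -22.2 sty -20.6 z 151.4 F [-2.4 -0.7  2.9] fx -2.3
t12.48 stx -12.0 sty -20.7 z 151.2 F [-2.2  1.   0.8] fx -2.2
t12.65 stx -2.3 sty -20.8 z 150.9 F [-2.4  1.5  0.3] fx -2.5
t12.82 stx 6.5 sty -21.2 z 150.5 F [-3.6  0.7 -2.2] fx -3.7
t12.98 stx 13.4 sty -21.5 z 150.6 F [-2.1  0.6 -1.1] fx -2.1
t13.15 stx 16.9 sty -21.4 z 151.0 F [-2.3 -0.9 -2.1] fx -2.2
t13.32 stx 20.9 sty -21.3 z 151.1 F [-3.4  0.2 -2.8] fx -3.4
t13.48 stx 23.5 sty -21.3 z 151.1 F [-3.4 -0.3 -2.7] fx -3.4
t13.65 stx 23.8 sty -21.3 z 150.9 F [-10.9   0.1   1.6] fx -10.9
```

```bash
H="python3 -m handwheel"
$H '[[0.04,0,0,0,0,0,0],[0.08,0,-0.03,0,0,0,0],[0.11,-0.02,-0.07,0,0,0,0.5],[0.11,-0.04,-0.09,0,0,0,1],[0.11,-0.04,-0.09,0,0,0,1]]';python3 - <<'E'
from h import *
import cv2
im=robot.snapshot("side");cv2.imwrite("pics/s2.png",cv2.resize(im[180:360,120:360],None,fx=3.3,fy=3.3,interpolation=cv2.INTER_CUBIC))
im=robot.snapshot("top");cv2.imwrite("pics/t2.png",cv2.resize(im[135:240,150:315],None,fx=4.8,fy=4.8,interpolation=cv2.INTER_CUBIC))
E
```

```text
t: 14.07
tool_pos: [433.9, 171.6, 248.3]
eef_rot: [3.14, 0.012, 3.089]
wrist_force: [0.9, 0.3, -0.3]
grip_width: 35.5
```

View pics/s2.png

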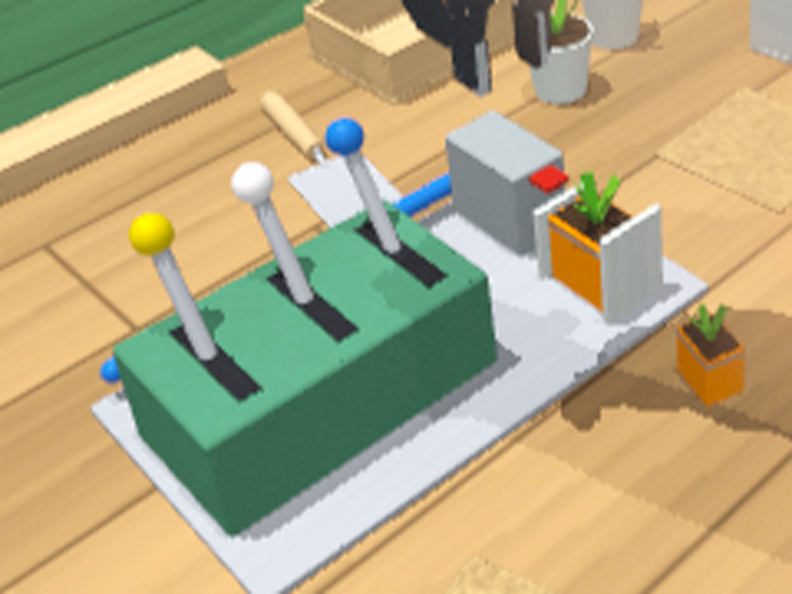

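View pics/t2.png

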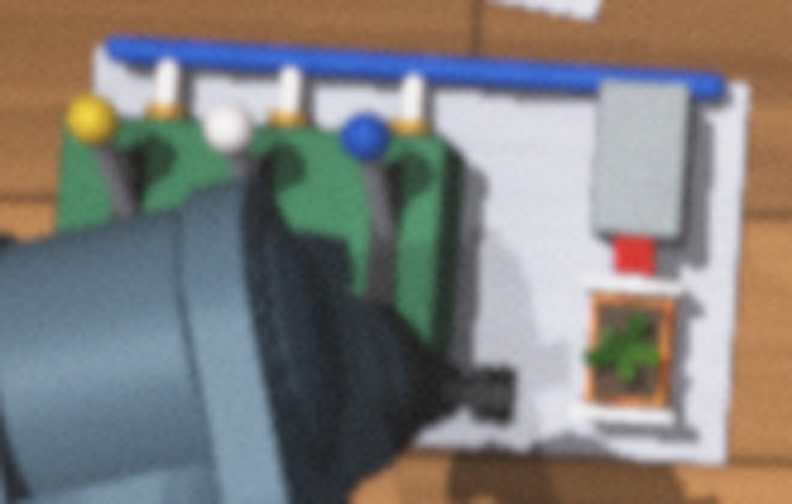

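```bash
python3 - <<'E'
from h import *
t=lambda p:uncrop(p,4.8,150,135)
for p in [(593,295),(672,297),(668,405),(588,403),(630,350)]: print(np.round(ray("top",t(p),68),1))
print(W(ST,(-50,-155,8)))
# pot top corners predicted in crop
for L in [(-20,-133,68),(-20,-177,68),(-80,-177,68),(-80,-133,68)]:
    u=proj("top",W(ST,L)); print(np.round((u-[149.5,134.5])*4.8-.5))
go((461,75.5,110),np.pi-.04)
go((461,75.5,25),np.pi-.04)
E
```

```text
[489.6  97.3  68. ]
[489.5  53.8  68. ]
[430.1  54.4  68. ]
[430.2  98.3  68. ]
[459.8  76.1  68. ]
[np.float64(461.8416478680228), np.float64(76.12345017688011), 8]
[594. 289.]
[674. 294.]
[666. 403.]
[586. 398.]
t 14.17 tool [434.8 172.7 244.7] [3.139 0.009 3.089] go [-0.03   -0.096   0.1347] [ 0.0024  0.0094 -0.0129]
t 14.17 tool [434.8 172.7 244.7] [3.139 0.009 3.089] go [-0.0292 -0.0962  0.2197] [ 0.0024  0.0094 -0.0129]
```

```bash
python3 -m handwheel '[[-0.029,-0.096,0.04,0,0,-0.013,1],[-0.029,-0.096,0.08,0,0,-0.013,1],[-0.029,-0.096,0.11,0,0,-0.013,1],[-0.029,-0.096,0.11,0,0,-0.013,1],[-0.029,-0.096,0.11,0,0,-0.013,1],[-0.029,-0.096,0.11,0,0,-0.013,1]]'; python3 - <<'E'
from h import *
go((461,76,25),np.pi-.04)
E
```

```text
t: 14.67
tool_pos: [455.1, 74.9, 129.5]
eef_rot: [3.141, -0.004, 3.101]
wrist_force: [0.6, -0.4, 1.1]
grip_width: 85.5
t 14.67 tool [455.1  74.9 129.5] [ 3.141 -0.004  3.101] go [-0.0063  0.0013  0.1045] [ 0.0002 -0.0036 -0.0003]
```

```bash
python3 -m handwheel '[[0,0,0,0,0,0,1],[0,0,0,0,0,0,1],[0,0,0,0,0,0,1]]'; python3 - <<'E'
from h import *
go((461,76,25),np.pi-.04)
import cv2
im=robot.snapshot("side");cv2.imwrite("pics/s3.png",cv2.resize(im[150:310,220:400],None,fx=3.6,fy=3.6,interpolation=cv2.INTER_CUBIC))
E
```

```text
t: 14.92
tool_pos: [457.6, 76.0, 133.0]
eef_rot: [3.141, 0.004, 3.104]
wrist_force: [-0.1, -0.1, -0.6]
grip_width: 85.8
t 14.92 tool [457.6  76.  133. ] [3.141 0.004 3.104] go [-3.00e-03  1.00e-04  1.08e-01] [0.0003 0.0038 0.0026]
```

View pics/s3.png

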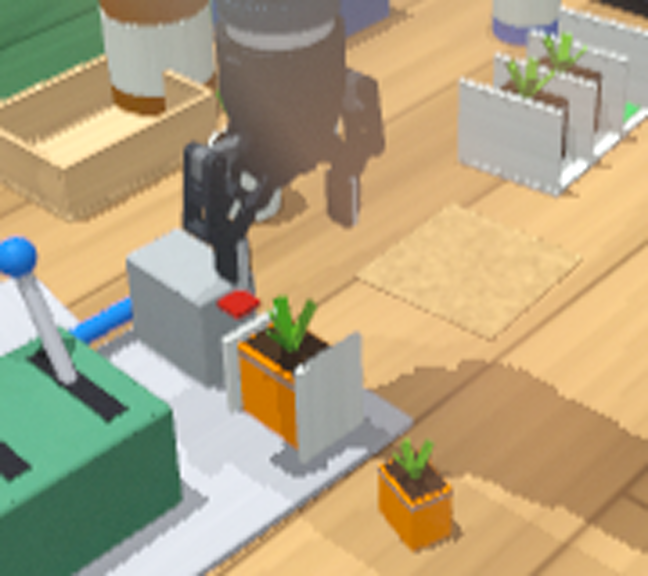

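```bash
python3 -m handwheel '[[-0.003,0,0.03,0,0,0.002,1],[-0.003,0,0.06,0,0,0.002,1],[-0.003,0,0.09,0,0,0.002,1],[-0.003,0,0.112,0,0,0.002,1],[-0.003,0,0.112,0,0,0.002,1],[-0.003,0,0.112,0,0,0.002,1],[-0.003,0,0.112,0,0,0.002,1]]'; python3 -m handwheel '[[0,0,0,0,0,0,0],[0,0,0,0,0,0,0],[0,0,0,0,0,0,0],[0,0,0,0,0,0,0],[0,0,0,0,0,0,0],[0,0,0,0,0,0,0]]' 50;python3 - <<'E'
from h import *
go((461,76,20),np.pi-.04)
E
```

```text
t: 15.55
tool_pos: [460.3, 75.3, 20.9]
eef_rot: [3.142, 0.002, 3.101]
wrist_force: [0.3, 0.6, -0.4]
grip_width: 85.4
t: 16.05
tool_pos: [460.1, 75.5, 20.5]
eef_rot: [3.14, 0.003, 3.101]
wrist_force: [-0.6, 1.8, 7.3]
grip_width: 43.3
t 16.05 tool [460.1  75.5  20.5] [3.140e+00 3.000e-03 3.101e+00] go [-0.0009  0.0005  0.0006] [ 0.0012  0.0026 -0.0006]
```

```bash
python3 -m handwheel '[[0,0,0,0,0,0,0],[0,0,-0.01,0,0,0,0],[0,0,-0.025,0,0,0,0],[0,0,-0.04,0,0,0,0],[0,0,-0.06,0,0,0,0],[0,0,-0.085,0,0,0,0],[0,0,-0.11,0,0,0,0],[0,0,-0.13,0,0,0,0],[0,0,-0.13,0,0,0,0],[0,0,-0.13,0,0,0,0]]';python3 - <<'E'
from h import *
go((484.4,-144,150),np.pi+.06)
import cv2
im=robot.snapshot("side");cv2.imwrite("pics/s4.png",cv2.resize(im[150:310,220:400],None,fx=3.6,fy=3.6,interpolation=cv2.INTER_CUBIC))
E
```

```text
t: 16.88
tool_pos: [459.5, 74.9, 149.7]
eef_rot: [-3.141, 0.002, 3.101]
wrist_force: [0.6, 0.9, -3.7]
grip_width: 43.2
t 16.88 tool [459.5  74.9 149.7] [-3.141e+00  2.000e-03  3.101e+00] go [-3.380e-02 -2.177e-01 -2.000e-04] [-0.0003  0.002  -0.1009]
```

View pics/s4.png

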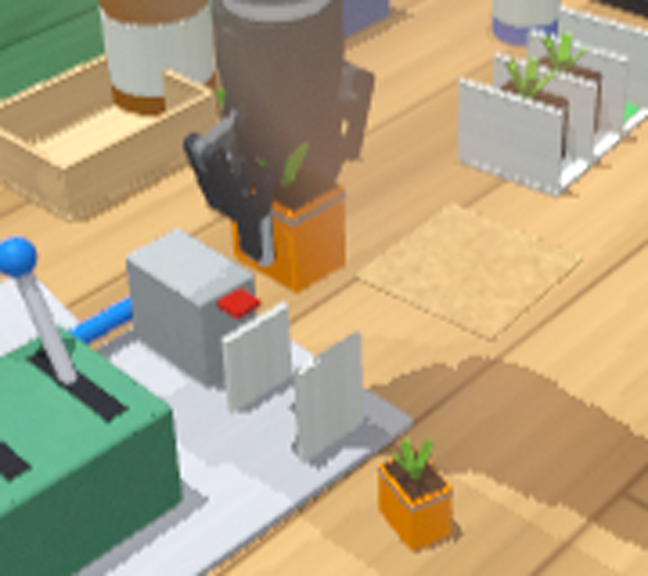

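```bash
python3 -m handwheel '[[-0.01,-0.03,0,0,0,-0.02,0],[-0.02,-0.065,0,0,0,-0.05,0],[-0.025,-0.1,0,0,0,-0.08,0],[-0.03,-0.135,0,0,0,-0.1,0],[-0.034,-0.17,0,0,0,-0.1,0],[-0.034,-0.2,0,0,0,-0.1,0],[-0.034,-0.218,0,0,0,-0.1,0],[-0.034,-0.218,0.03,0,0,-0.1,0],[-0.034,-0.218,0.06,0,0,-0.1,0],[-0.034,-0.218,0.09,0,0,-0.1,0],[-0.034,-0.218,0.11,0,0,-0.1,0],[-0.034,-0.218,0.12,0,0,-0.1,0],[-0.034,-0.218,0.12,0,0,-0.1,0],[-0.034,-0.218,0.12,0,0,-0.1,0]]';python3 - <<'E'
from h import *
go((484.4,-144,16),np.pi+.064)
E
```

```text
t: 18.1
tool_pos: [482.9, -143.7, 28.4]
eef_rot: [3.14, -0.002, -3.082]
wrist_force: [1.3, -0.1, -3.1]
grip_width: 43.4
t 18.1 tool [ 482.9 -143.7   28.4] [ 3.140e+00 -2.000e-03 -3.082e+00] go [-0.0016 -0.0004  0.0124] [ 0.0011 -0.0024 -0.0047]
```

```bash
H="python3 -m handwheel"; $H '[[-0.001,0,0.004,0,0,0,0],[-0.001,0,0.008,0,0,0,0],[-0.001,0,0.01,0,0,0,0],[-0.001,0,0.01,0,0,0,0]]'; python3 chk.py 50;  $H '[[0,0,0.002,0,0,0,0],[0,0,0.002,0,0,0,0]]';python3 chk.py 50
```

```text
t: 18.43
tool_pos: [485.2, -144.2, 19.5]
eef_rot: [-3.141, 0.001, -3.082]
wrist_force: [0.6, -0.0, -2.5]
grip_width: 43.3
t18.43 stx -17.8 sty -374.2 z 19.5 F [ 0.6 -0.  -2.5] fx 0.6
t: 18.6
tool_pos: [485.0, -144.2, 17.4]
eef_rot: [-3.141, 0.0, -3.082]
wrist_force: [-0.1, -0.3, -3.4]
grip_width: 43.6
t18.60 stx -18.0 sty -374.2 z 17.4 F [-0.1 -0.3 -3.4] fx -0.1
```

```bash
H="python3 -m handwheel"; $H '[[0,0,0.001,0,0,0,0],[0,0,0.001,0,0,0,0]]'; python3 chk.py 50;  $H '[[0,0,0.001,0,0,0,0],[0,0,0.001,0,0,0,0]]';python3 chk.py 50
```

```text
t: 18.77
tool_pos: [484.9, -144.1, 16.3]
eef_rot: [-3.141, 0.0, -3.082]
wrist_force: [1.1, -0.4, -2.9]
grip_width: 43.6
t18.77 stx -18.1 sty -374.2 z 16.3 F [ 1.1 -0.4 -2.9] fx 1.1
t: 18.93
tool_pos: [485.1, -144.2, 15.6]
eef_rot: [-3.141, 0.0, -3.082]
wrist_force: [-1.7, 0.1, -0.1]
grip_width: 43.3
t18.93 stx -18.0 sty -374.2 z 15.6 F [-1.7  0.1 -0.1] fx -1.7
```

```bash
H="python3 -m handwheel"; $H '[[0,0,0.0005,0,0,0,0],[0,0,0.0005,0,0,0,0.8],[0,0,0.0005,0,0,0,1],[0,0,0.0005,0,0,0,1],[0,0,0.0005,0,0,0,1],[0,0,-0.002,0,0,0,1],[0,0,-0.03,0,0,0,1],[0,0,-0.06,0,0,0,1],[0,0,-0.09,0,0,0,1],[0,0,-0.12,0,0,0,1],[0,0,-0.12,0,0,0,1],[0,0,-0.12,0,0,0,1]]'; python3 - <<'E'
from h import *
go((485,-144.2,28),np.pi/2+.06)
import cv2
im=robot.snapshot("side");cv2.imwrite("pics/s5.png",cv2.resize(im[150:310,250:430],None,fx=3.6,fy=3.6,interpolation=cv2.INTER_CUBIC))
im=robot.snapshot("top");cv2.imwrite("pics/t5.png",cv2.resize(im[140:240,325:490],None,fx=4.8,fy=4.8,interpolation=cv2.INTER_CUBIC))
E
```

```text
t: 19.93
tool_pos: [486.8, -144.9, 137.5]
eef_rot: [-3.139, 0.005, -3.082]
wrist_force: [0.3, 0.8, -0.3]
grip_width: 85.8
t 19.93 tool [ 486.8 -144.9  137.5] [-3.139  0.005 -3.082] go [0.0023 0.0011 0.1095] [0.0017 0.0056 1.57  ]
```

View pics/s5.png

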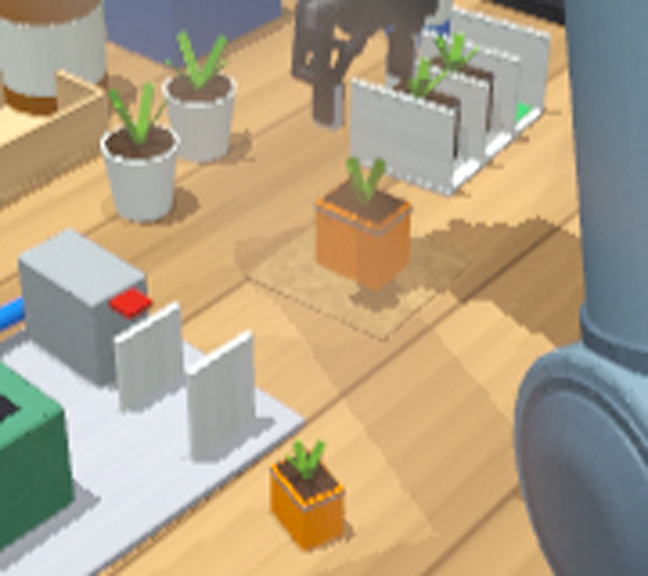

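View pics/t5.png

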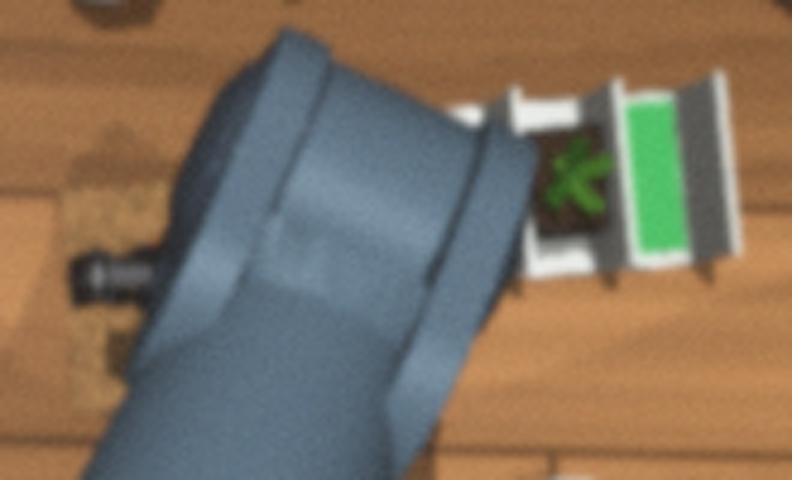

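```bash
H="python3 -m handwheel"; $H '[[0.002,0.001,0,0,0,1.57,1],[0.002,0.001,0,0,0,1.57,1],[0.002,0.001,0,0,0,1.57,1],[0.002,0.001,0,0,0,1.57,1],[0.002,0.001,0,0,0,1.57,1],[0.002,0.001,0,0,0,1.57,1],[0.002,0.001,0,0,0,1.57,1],[0.002,0.001,0,0,0,1.57,1],[0.002,0.001,0,0,0,1.57,1],[0.002,0.001,0,0,0,1.57,1],[0.002,0.001,0,0,0,1.57,1],[0.002,0.001,0,0,0,1.57,1],[0.002,0.001,0,0,0,1.57,1],[0.002,0.001,0,0,0,1.57,1],[0.002,0.001,0,0,0,1.57,1],[0.002,0.001,0,0,0,1.57,1]]'; python3 - <<'E'
from h import *
go((485,-144.2,20),np.pi/2+.06)
E
```

```text
t: 21.37
tool_pos: [482.2, -142.9, 134.4]
eef_rot: [-3.14, -0.001, 1.632]
wrist_force: [0.0, 0.1, -0.2]
grip_width: 85.7
t 21.37 tool [ 482.2 -142.9  134.4] [-3.140e+00 -1.000e-03  1.632e+00] go [-0.0015  0.0029  0.1144] [-0.0017 -0.0008  0.0016]
```

```bash
python3 - <<'E'
from h import *
for p in [(317,207),(410,208),(363,209)]: print(np.round(ray("side",uncrop(p,3.6,250,150),63),1))
E
H="python3 -m handwheel"; $H '[[-0.001,0.003,0.03,0,0,0,1],[-0.001,0.003,0.06,0,0,0,1],[-0.001,0.003,0.07,0,0,0,1],[-0.001,0.003,0.07,0,0,0,1],[-0.001,0.003,0.07,0,0,0,1]]'; python3 - <<'E'
from h import *
go((485,-144.2,20),np.pi/2+.06)
import cv2
im=robot.snapshot("side");cv2.imwrite("pics/s6.png",cv2.resize(im[150:310,250:430],None,fx=3.6,fy=3.6,interpolation=cv2.INTER_CUBIC))
E
```

```text
[ 508.2 -116.3   63. ]
[ 454.  -161.5   63. ]
[ 480.1 -137.1   63. ]
t: 21.78
tool_pos: [485.2, -143.7, 65.2]
eef_rot: [-3.14, -0.001, 1.631]
wrist_force: [0.8, -0.1, 0.9]
grip_width: 85.2
t 21.78 tool [ 485.2 -143.7   65.2] [-3.140e+00 -1.000e-03  1.631e+00] go [-0.0005 -0.0002  0.0452] [-0.0018 -0.0008  0.0005]
```

View pics/s6.png

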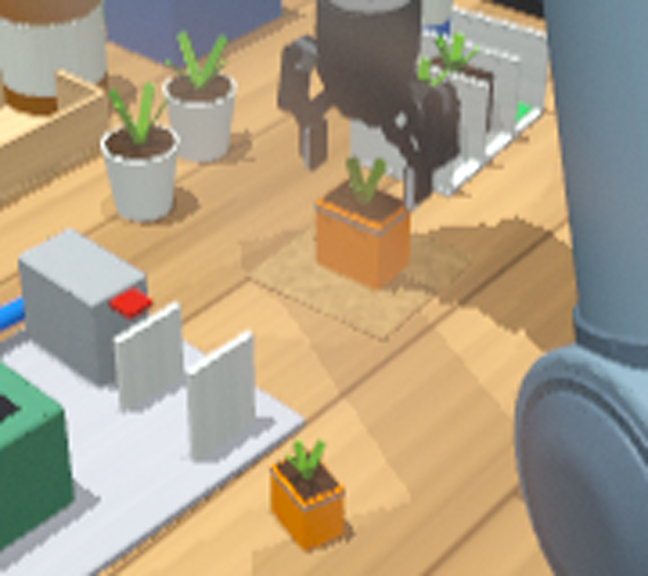

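```bash
H="python3 -m handwheel"; $H '[[0,0.001,0.02,0,0,0,1],[0,0.001,0.035,0,0,0,1],[0,0.001,0.045,0,0,0,1],[0,0.001,0.045,0,0,0,1],[0,0.001,0.045,0,0,0,1]]'; $H '[[0,0,0,0,0,0,0.5],[0,0,0,0,0,0,0.4],[0,0,0,0,0,0,0],[0,0,0,0,0,0,0],[0,0,0,0,0,0,0],[0,0,0,0,0,0,0]]' 50;$H '[[0,0,-0.005,0,0,0,0],[0,0,-0.02,0,0,0,0],[0,0,-0.04,0,0,0,0],[0,0,-0.06,0,0,0,0],[0,0,-0.06,0,0,0,0],[0,0,-0.06,0,0,0,0]]';python3 - <<'E'
from h import *
go((485,-144.2,20),np.pi/2+.06)
import cv2
im=robot.snapshot("side");cv2.imwrite("pics/s7.png",cv2.resize(im[150:310,250:430],None,fx=3.6,fy=3.6,interpolation=cv2.INTER_CUBIC))
E
```

```text
t: 22.25
tool_pos: [487.2, -144.2, 21.0]
eef_rot: [3.141, 0.0, 1.631]
wrist_force: [0.5, 0.2, -0.1]
grip_width: 85.4
t: 22.75
tool_pos: [487.7, -144.6, 21.6]
eef_rot: [3.14, 0.001, 1.631]
wrist_force: [-1.2, -0.1, 5.0]
grip_width: 59.3
t: 23.25
tool_pos: [488.0, -144.4, 81.1]
eef_rot: [3.139, 0.001, 1.631]
wrist_force: [1.0, -0.8, -3.5]
grip_width: 59.3
t 23.25 tool [ 488.  -144.4   81.1] [3.139e+00 1.000e-03 1.631e+00] go [ 0.0005 -0.0031  0.0611] [0.0026 0.0013 0.    ]
```

View pics/s7.png

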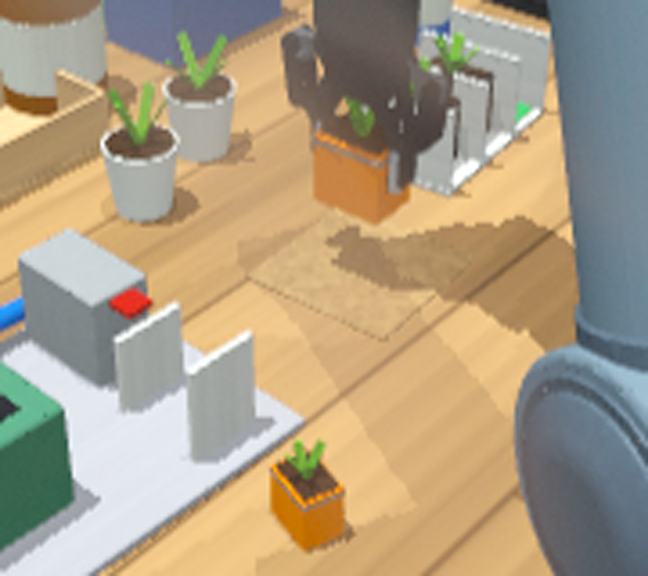

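```bash
python3 - <<'E'
import cv2
im=cv2.imread("pics/side0.png")
cv2.imwrite("pics/c8.png",cv2.resize(im[140:215,335:415],None,fx=8,fy=8,interpolation=cv2.INTER_CUBIC))
im=cv2.imread("pics/top0.png")
cv2.imwrite("pics/c9.png",cv2.resize(im[145:210,400:490],None,fx=8,fy=8,interpolation=cv2.INTER_CUBIC))
E
```

```text
(no output)
```

View pics/c8.png

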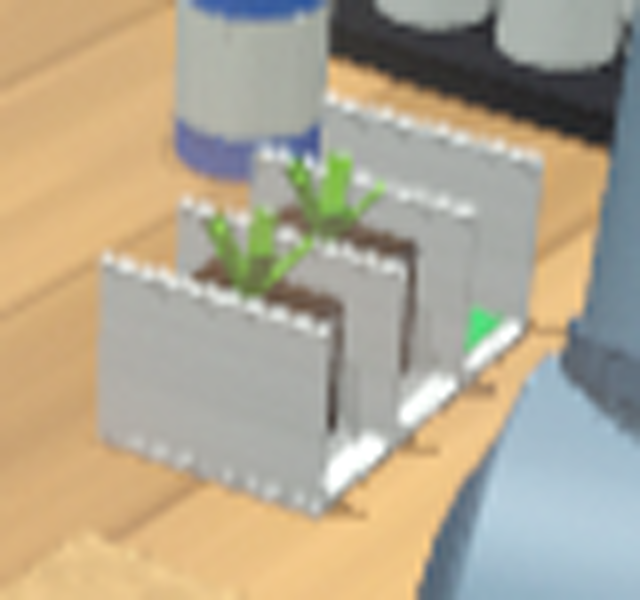

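View pics/c9.png

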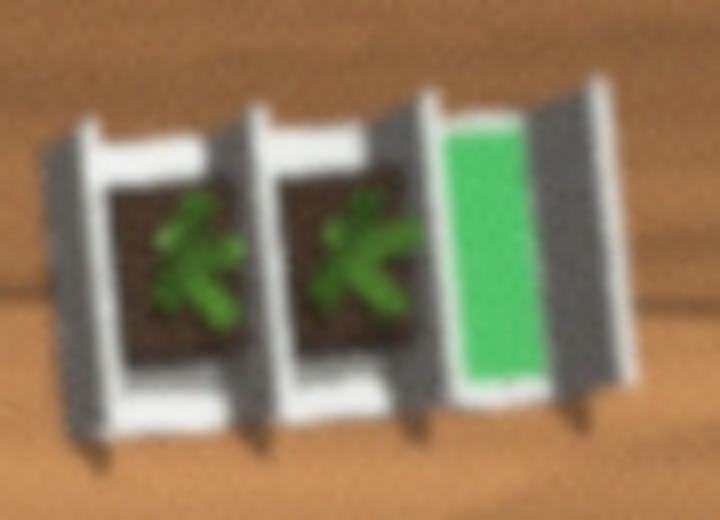

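```bash
python3 - <<'E'
from h import *
a=lambda p:uncrop(p,8,400,145); b=lambda p:uncrop(p,8,335,140)
T=[]
for y,p,q in [(84,(88,118),(107,437)),(28,(257,103),(282,424)),(-28,(428,90),(456,405)),(-84,(598,78),(626,383))]:
    T+=[("top",a(p),(50,y,82)),("top",a(q),(-50,y,82))]
T2=[("top",a((524,123)),(44,-80,8)),("top",a((547,376)),(-44,-80,8))]
S=[("side",b(p),L) for p,L in [((103,257),(50,84,82)),((328,330),(-50,84,82)),((182,204),(50,28,82)),((407,268),(-50,28,82)),((474,210),(-50,-28,82)),((540,155),(-50,-84,82)),((318,515),(-50,86,0)),((100,440),(50,86,0))]]
for o in (T,T+T2,S,T+T2+S):
    p,r=fit(o,[550,-350,.1]);print(p.round(3),"bay",np.round(W(p,(0,-56,8)),1))
    print(r.round(1).tolist())
go((556.4,-405.7,150),np.pi/2+.1)
E
```

```text
[ 5.51471e+02 -3.49913e+02  1.01000e-01] bay [ 557.1 -405.6    8. ]
[[-0.2, 0.5], [0.8, -1.5], [-0.1, 0.7], [0.3, -1.5], [-0.2, 0.7], [-0.1, -0.8], [-0.3, 0.5], [-0.0, 0.3]]
[ 5.52017e+02 -3.50285e+02  1.05000e-01] bay [ 557.9 -406.     8. ]
[[-0.1, 0.4], [1.1, -1.6], [-0.0, 0.5], [0.5, -1.7], [-0.2, 0.4], [0.1, -1.1], [-0.2, 0.2], [0.2, -0.0], [-0.8, 0.7], [-0.4, 0.6]]
[ 5.54390e+02 -3.53624e+02  1.10000e-01] bay [ 560.6 -409.3    8. ]
[[0.1, -0.2], [0.6, -0.1], [-0.2, -0.6], [-0.1, 0.0], [0.1, 0.1], [-0.0, 0.2], [0.0, 0.4], [-0.4, -0.0]]
[ 5.52310e+02 -3.50747e+02  1.06000e-01] bay [ 558.2 -406.4    8. ]
[[0.0, 0.3], [1.3, -1.7], [0.1, 0.4], [0.7, -1.8], [-0.0, 0.3], [0.3, -1.2], [-0.0, 0.1], [0.4, -0.2], [-0.6, 0.6], [-0.3, 0.5], [-0.1, 0.3], [0.4, 0.5], [-0.2, -0.1], [-0.2, 0.6], [0.1, 0.7], [0.1, 0.8], [-0.1, 1.0], [-0.5, 0.5]]
t 23.3 tool [ 486.9 -144.    79.9] [3.141 0.    1.631] go [-0.2654  0.0537 -0.0701] [ 0.0002  0.0001 -0.04  ]
```

```bash
H="python3 -m handwheel"; $H '[[0,0,-0.03,0,0,0,0],[0,0,-0.06,0,0,0,0],[0,0,-0.08,0,0,0,0],[-0.03,0.006,-0.08,0,0,-0.045,0],[-0.06,0.012,-0.08,0,0,-0.045,0],[-0.09,0.018,-0.08,0,0,-0.045,0],[-0.12,0.024,-0.08,0,0,-0.045,0],[-0.15,0.031,-0.08,0,0,-0.045,0],[-0.18,0.037,-0.08,0,0,-0.045,0],[-0.21,0.043,-0.08,0,0,-0.045,0],[-0.24,0.05,-0.08,0,0,-0.045,0],[-0.258,0.055,-0.08,0,0,-0.045,0],[-0.266,0.055,-0.08,0,0,-0.045,0],[-0.266,0.055,-0.08,0,0,-0.045,0],[-0.266,0.055,-0.08,0,0,-0.045,0],[-0.266,0.055,-0.08,0,0,-0.045,0]]';python3 - <<'E'
from h import *
go((558,-407,125),np.pi/2+.105)
E
```

```text
t: 24.63
tool_pos: [557.2, -404.5, 159.4]
eef_rot: [-3.14, -0.002, 1.677]
wrist_force: [-0.1, -1.0, -2.6]
grip_width: 59.5
t 24.63 tool [ 557.2 -404.5  159.4] [-3.140e+00 -2.000e-03  1.677e+00] go [-0.0026  0.0006  0.0344] [-0.0014 -0.0021  0.0009]
```

```bash
H="python3 -m handwheel"; $H '[[-0.0025,0.0005,0.02,0,0,0,0],[-0.0025,0.0005,0.035,0,0,0,0],[-0.0025,0.0005,0.04,0,0,0,0],[-0.0025,0.0005,0.04,0,0,0,0],[-0.0025,0.0005,0.04,0,0,0,0]]';python3 - <<'E'
from h import *
go((558,-407,110),np.pi/2+.105)
import cv2
im=robot.snapshot("side");cv2.imwrite("pics/s9.png",cv2.resize(im[120:215,325:435],None,fx=6,fy=6,interpolation=cv2.INTER_CUBIC))
im=robot.snapshot("top");cv2.imwrite("pics/t9.png",cv2.resize(im[135:220,390:500],None,fx=7,fy=7,interpolation=cv2.INTER_CUBIC))
E
```

```text
t: 25.05
tool_pos: [558.4, -407.6, 120.6]
eef_rot: [-3.141, -0.001, 1.677]
wrist_force: [0.8, 0.4, -3.1]
grip_width: 59.7
t 25.05 tool [ 558.4 -407.6  120.6] [-3.141e+00 -1.000e-03  1.677e+00] go [ 0.0006 -0.0003  0.0107] [-0.0005 -0.0006  0.0009]
```

View pics/s9.png

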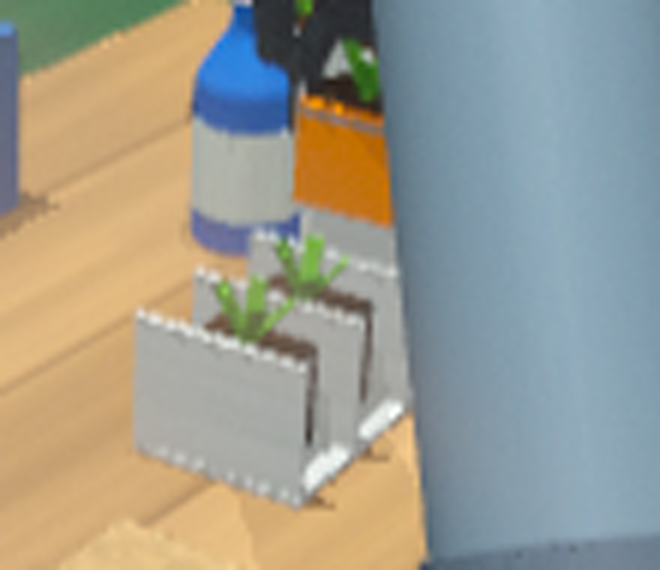

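View pics/t9.png

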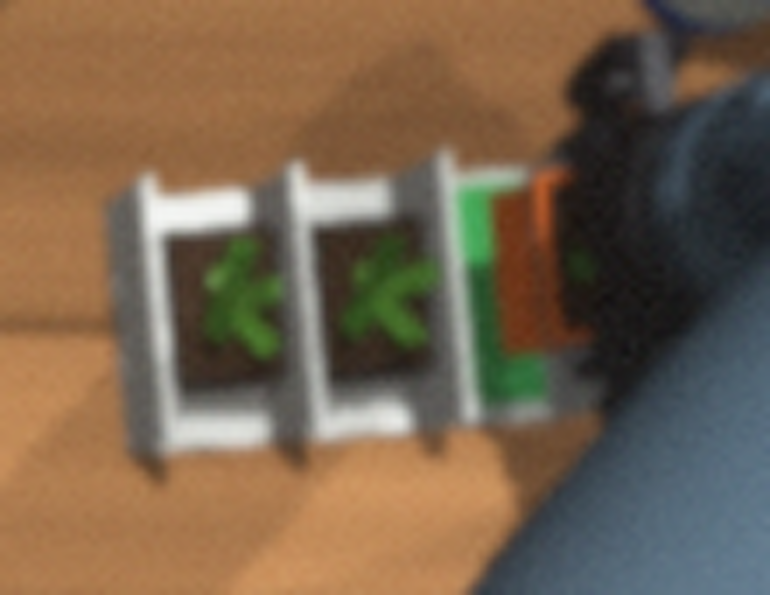

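```bash
python3 - <<'E'
from h import *
a=lambda p:uncrop(p,7,390,135);b=lambda p:uncrop(p,6,325,120)
pose=(558.4,-407.3,.105)
obs=[("top",a((496,195)),(30,22,103.6)),("top",a((507,353)),(-30,22,103.6)),("top",a((536,169)),(30,22,163.6)),("side",b((294,197)),(30,22,103.6)),("side",b((302,97)),(30,22,163.6))]
for n,u,L in obs: print(n,np.round(u-proj(n,W(pose,L)),1),np.round(ray(n,u,L[2])-W(pose,L),1))
# wall3 top in t9
for p,L in [((444,152),(50,-28,82)),((470,420),(-50,-28,82)),((148,178),(50,84,82)),((168,450),(-50,84,82))]:
    print(np.round(a(p)-proj("top",W((552,-350.3,.105),L)),1))
print("bottle",ray("side",b((245,240)),0))
E
```

```text
top [1.6 0. ] [-0.  -4.2 -0. ]
top [ 0.9 -0.5] [ 1.3 -2.2 -0. ]
top [ 0.2 -0.5] [ 1.3 -0.5 -0. ]
side [ 0.6 -0.6] [ 1.4 -4.9  0. ]
side [0.9 0. ] [-2.3 -1.7  0. ]
[0.1 0. ]
[0.  0.4]
[0.3 0.3]
[-0.4  1.2]
bottle [ 696.362285   -495.32952347    0.        ]
```

```bash
H="python3 -m handwheel"; $H '[[0.002,0.0005,0.008,0,0,0,0],[0.002,0.0005,0.014,0,0,0,0],[0.002,0.0005,0.014,0,0,0,0],[0.002,0.0005,0.014,0,0,0,0]]';python3 - <<'E'
from h import *
go((558,-405,106),np.pi/2+.105)
import cv2
im=robot.snapshot("top");cv2.imwrite("pics/t10.png",cv2.resize(im[150:205,445:500],None,fx=10,fy=10,interpolation=cv2.INTER_CUBIC))
E
```

```text
t: 25.48
tool_pos: [558.3, -406.1, 105.5]
eef_rot: [-3.14, -0.001, 1.676]
wrist_force: [-0.2, -0.3, -2.7]
grip_width: 59.7
t 25.48 tool [ 558.3 -406.1  105.5] [-3.140e+00 -1.000e-03  1.676e+00] go [ 0.0012 -0.0002 -0.0005] [-0.0012 -0.0012  0.    ]
```

View pics/t10.png

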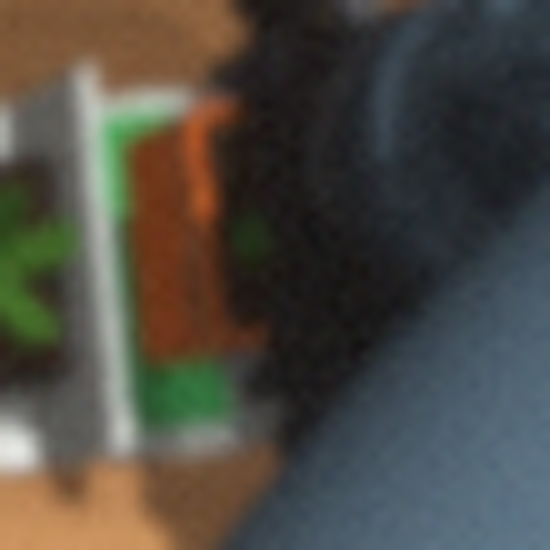

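```bash
python3 - <<'E'
from h import *
import cv2
im=np.mean([robot.snapshot("top").astype(float) for _ in range(3)],0)
cv2.imwrite("pics/t11_full.png",im.astype(np.uint8))
for r in range(160,192,2):
    row=im[r,450:475]; print(r,' '.join("%d/%d"%(p[1]-p[2],p[2]) for p in row[3:22]))
s=robot.observe();print(s["tool_pos"])
E
```

```text
160 0/175 1/187 2/173 5/166 12/164 15/165 18/166 19/166 14/163 2/162 -18/163 -48/171 -64/167 -66/154 -61/134 -39/91 -19/54 -10/38 -5/29
162 3/162 17/174 44/141 64/110 65/98 55/98 41/102 23/105 0/109 -23/116 -55/143 -81/172 -78/156 -57/121 -43/96 -26/65 -13/44 -6/34 -5/31
164 4/152 19/169 52/130 73/87 41/88 -6/97 -34/105 -47/109 -54/111 -49/107 -59/122 -75/150 -69/138 -38/89 -14/50 -9/38 -7/31 -5/32 -3/30
166 4/143 19/166 45/141 65/97 32/92 -22/104 -52/109 -56/110 -56/109 -51/105 -53/113 -73/149 -80/161 -55/115 -21/62 -8/40 -8/34 -4/28 -4/30
168 3/140 17/168 40/150 67/102 44/89 -12/101 -49/110 -56/109 -55/109 -51/105 -50/109 -74/148 -86/171 -63/125 -24/61 -8/37 -4/33 -4/32 -4/31
170 2/129 10/163 31/156 57/111 51/85 -8/100 -46/109 -55/111 -56/108 -53/106 -52/109 -68/140 -83/163 -61/119 -23/56 -8/33 -3/32 -2/28 -2/30
172 3/118 3/159 10/164 23/116 23/73 -14/84 -47/104 -55/110 -56/110 -55/107 -48/104 -52/114 -60/122 -44/94 -18/52 -2/36 8/31 9/31 4/31
174 10/108 3/153 8/163 18/120 18/72 -12/80 -43/103 -53/108 -55/109 -54/104 -44/98 -39/91 -42/96 -36/81 -17/52 -1/37 10/33 10/33 7/31
176 1/1
[... 341 characters left out ...]
8/91 -42/92 -31/72 -13/44 -9/36 -6/35 -5/32
182 0/95 0/120 3/156 8/159 16/112 14/70 -21/84 -47/103 -55/108 -55/108 -52/102 -42/95 -37/93 -43/97 -39/84 -28/66 -21/58 -21/55 -17/49
184 0/91 1/113 2/150 7/162 18/114 19/68 -10/77 -37/94 -48/103 -47/102 -43/100 -37/93 -29/88 -31/88 -33/85 -29/80 -24/71 -18/62 -13/52
186 0/88 0/102 3/137 8/160 19/125 27/73 19/58 6/66 4/69 12/68 22/66 26/66 30/61 25/61 13/61 2/65 0/56 -1/49 0/37
188 0/91 0/101 1/136 8/160 18/135 30/78 40/46 42/41 46/43 55/47 61/50 62/48 61/50 54/52 34/62 13/65 2/54 0/39 -2/36
190 0/91 0/97 1/127 5/161 13/149 24/97 38/50 41/44 47/42 57/47 62/50 60/52 60/50 56/55 40/64 16/73 2/69 -1/64 0/61
[ 558.94365899 -406.83937495  106.58099559]
```

```bash
H="python3 -m handwheel"; $H '[[0,0,0.008,0,0,0,0],[0,0,0.016,0,0,0,0],[0,0,0.016,0,0,0,0]]'>/dev/null;python3 chk.py 50; $H '[[0,0,0.01,0,0,0,0],[0,0,0.014,0,0,0,0],[0,0,0.014,0,0,0,0]]'>/dev/null;python3 chk.py 50; python3 - <<'E'
from h import *
import cv2
im=robot.snapshot("top");cv2.imwrite("pics/t12.png",cv2.resize(im[150:205,445:500],None,fx=10,fy=10,interpolation=cv2.INTER_CUBIC))
go((558,-406,32),np.pi/2+.105)
E
```

```text
t25.93 stx 65.0 sty -632.6 z 87.8 F [-0.   0.6 -3.9] fx -0.1
t26.18 stx 65.2 sty -632.7 z 74.3 F [-0.6  0.8 -3.6] fx -0.6
t 26.23 tool [ 558.1 -406.    75.1] [-3.140e+00 -2.000e-03  1.676e+00] go [-0.     -0.      0.0431] [-0.0015 -0.0016 -0.    ]
```

View pics/t12.png

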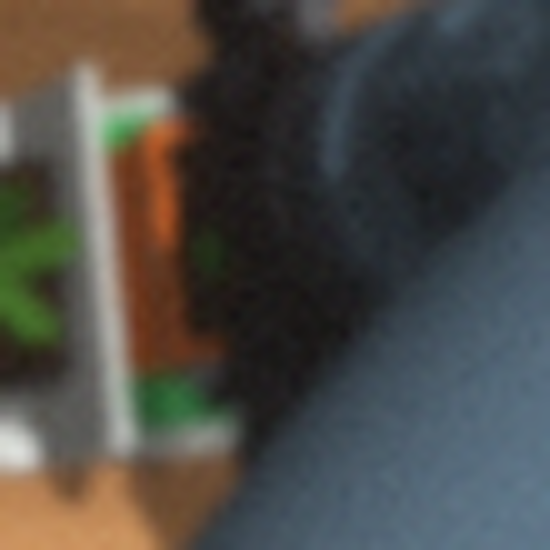

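Pot is inside the walls with no contact force; continue down.

```bash
H="python3 -m handwheel"; $H '[[0,0,0.01,0,0,0,0],[0,0,0.02,0,0,0,0],[0,0,0.02,0,0,0,0]]'>/dev/null;python3 chk.py 50; $H '[[0,0,0.01,0,0,0,0],[0,0,0.018,0,0,0,0],[0,0,0.021,0,0,0,0],[0,0,0.021,0,0,0,0],[0,0,0.021,0,0,0,0]]'>/dev/null;python3 chk.py 50;  $H '[[0,0,0.0015,0,0,0,0],[0,0,0.003,0,0,0,0],[0,0,0.003,0,0,0,0]]'>/dev/null;python3 chk.py 50;
```

```text
t26.48 stx 64.9 sty -632.4 z 53.5 F [ 0.1 -0.3 -3.6] fx 0.1
t26.90 stx 66.0 sty -633.3 z 35.0 F [ 0.5 -0.  -2.6] fx 0.5
t27.15 stx 66.3 sty -633.6 z 32.4 F [ 0.   0.3 -2.8] fx 0.0
```

```bash
H="python3 -m handwheel"; $H '[[0,0,0.0015,0,0,0,0],[0,0,0.003,0,0,0,0],[0,0,0.003,0,0,0,0]]'>/dev/null;python3 chk.py 50;$H '[[0,0,0.001,0,0,0,0],[0,0,0.001,0,0,0,0]]'>/dev/null;python3 chk.py 50;$H '[[0,0,0.001,0,0,0,0],[0,0,0.001,0,0,0,0]]'>/dev/null;python3 chk.py 50;$H '[[0,0,0.001,0,0,0,0],[0,0,0.001,0,0,0,0]]'>/dev/null;python3 chk.py 50;
```

```text
t27.40 stx 66.1 sty -633.4 z 29.0 F [ 0.3  1.  -3.7] fx 0.3
t27.57 stx 66.1 sty -633.4 z 28.1 F [-0.2  0.7 -2.5] fx -0.2
t27.73 stx 66.1 sty -633.5 z 27.1 F [-0.2  1.1 -2.5] fx -0.2
t27.90 stx 66.3 sty -633.5 z 26.7 F [-0.9  0.2 -0.7] fx -0.9
```

```bash
python3 - <<'E'
from h import *
go((558,-406,26),np.pi/2+.105)
import cv2
im=robot.snapshot("top");cv2.imwrite("pics/t13.png",cv2.resize(im[150:205,445:500],None,fx=10,fy=10,interpolation=cv2.INTER_CUBIC))
E
```

```text
t 27.9 tool [ 558.9 -406.7   26.7] [3.141 0.    1.676] go [ 0.0008 -0.0008  0.0007] [0.0003 0.0003 0.    ]
```

View pics/t13.png

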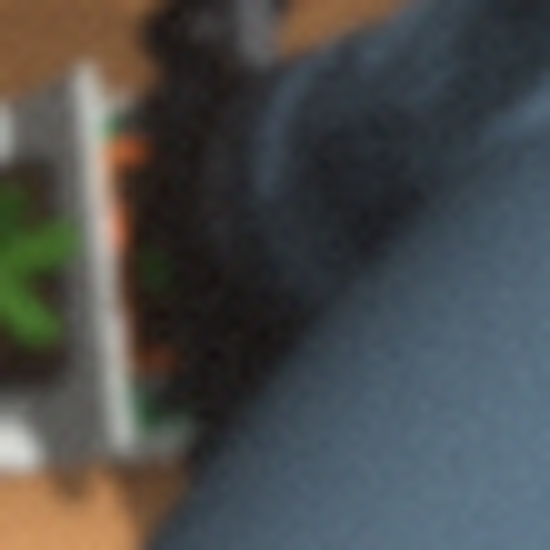

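```bash
H="python3 -m handwheel"; $H '[[0,0,0.0005,0,0,0,0],[0,0,0.0005,0,0,0,0],[0,0,0.0005,0,0,0,0.8],[0,0,0.0005,0,0,0,0.9],[0,0,0.0005,0,0,0,1],[0,0,0.0005,0,0,0,1],[0,0,0.0005,0,0,0,1]]';$H '[[0,0,-0.01,0,0,0,1],[0,0,-0.03,0,0,0,1],[0,0,-0.06,0,0,0,1],[0,0,-0.09,0,0,0,1],[0,0,-0.12,0,0,0,1],[0,0,-0.15,0,0,0,1],[0.04,0,-0.16,0,0,0,1],[0.08,0.02,-0.16,0,0,0,1],[0.12,0.05,-0.16,0,0,0,1],[0.15,0.08,-0.16,0,0,0,1],[0.15,0.11,-0.16,0,0,0,1],[0.15,0.14,-0.16,0,0,0,1],[0.15,0.14,-0.16,0,0,0,1]]';python3 - <<'E'
from h import *
import cv2
im=robot.snapshot("top");cv2.imwrite("pics/t14.png",cv2.resize(im[140:210,395:495],None,fx=7.5,fy=7.5,interpolation=cv2.INTER_CUBIC))
cv2.imwrite("pics/t14full.png",im)
im=robot.snapshot("side");cv2.imwrite("pics/s14.png",im)
E
```

```text
t: 28.53
tool_pos: [558.9, -406.7, 25.8]
eef_rot: [3.141, 0.0, 1.676]
wrist_force: [-0.4, 0.0, 0.4]
grip_width: 85.4
t: 29.62
tool_pos: [686.8, -239.9, 184.0]
eef_rot: [3.14, -0.001, 1.681]
wrist_force: [-0.6, 1.0, -0.6]
grip_width: 85.3
```

View pics/t14.png

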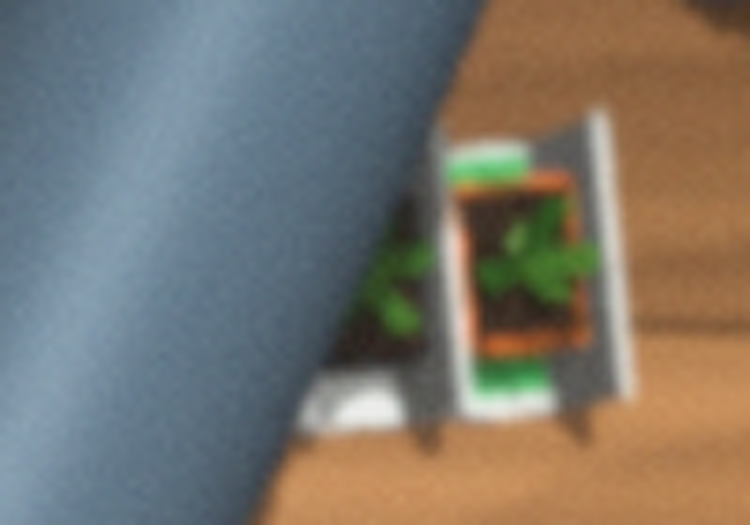

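View pics/s14.png

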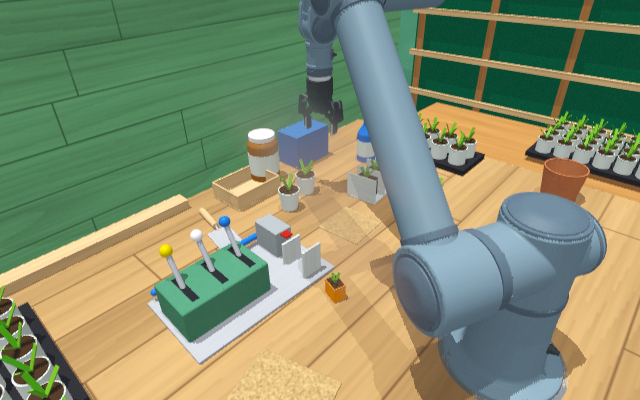

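View pics/t14full.png

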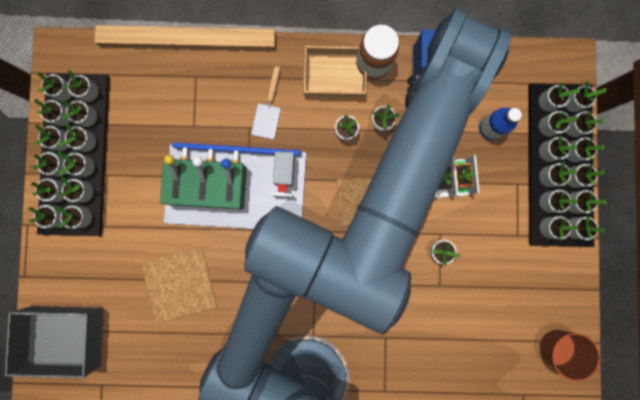

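```bash
python3 -m handwheel '[[0,-0.03,-0.01,0,0,0,1],[0,-0.07,-0.02,0,0,0,1],[0,-0.1,-0.02,0,0,0,1],[0,-0.1,-0.02,0,0,0,1],[0,-0.1,-0.02,0,0,0,1],[0,-0.1,-0.02,0,0,0,1]]'; python3 - <<'E'
from h import *
a=lambda p:uncrop(p,7.5,395,140)
P=(552,-350.3,.105)
for p,L in [((573,171),(30,-78,68)),((591,347),(-30,-78,68)),((476,356),(-30,-34,68))]:
    print(np.round(a(p)-proj("top",W(P,L)),2),np.round(ray("top",a(p),68)-W(P,L),1))
for p,L in [((527,150),(44,-80,8)),((552,385),(-44,-80,8))]:
    print("liner",np.round(a(p)-proj("top",W(P,L)),2),np.round(ray("top",a(p),8)-W(P,L),1))
import cv2
im=robot.snapshot("side");cv2.imwrite("pics/s15.png",cv2.resize(im[60:220,300:440],None,fx=3.5,fy=3.5))
im=robot.snapshot("top");cv2.imwrite("pics/t15.png",im)
s=robot.observe();print(s["t"],s["tool_pos"],s["wrist_force"])
E
```

```text
t: 30.22
tool_pos: [582.4, -254.0, 207.1]
eef_rot: [3.14, 0.001, 1.674]
wrist_force: [0.2, -0.3, -0.3]
grip_width: 85.1
[ 0.04 -0.58] [ 1.6 -0.1  0. ]
[0.14 0.41] [-1.1 -0.4  0. ]
[1.36 0.27] [-0.6 -3.6  0. ]
liner [ 0.52 -1.08] [ 3.  -1.4  0. ]
liner [ 0.65 -1.26] [ 3.5 -1.8  0. ]
30.3167 [ 583.69276685 -253.82446171  206.59762505] [ 0.64548894  0.31106112 -0.30604777]
```

View pics/s15.png

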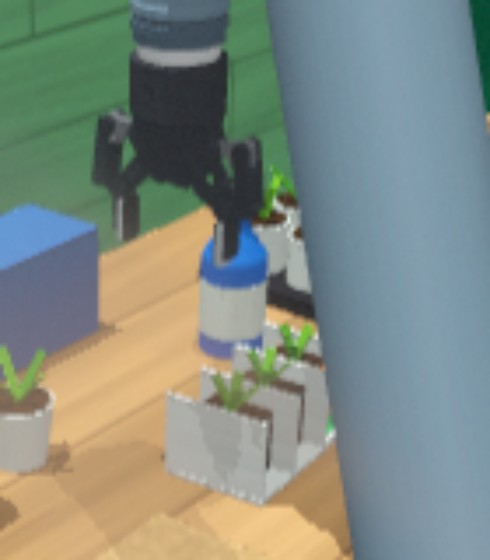

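View pics/t15.png

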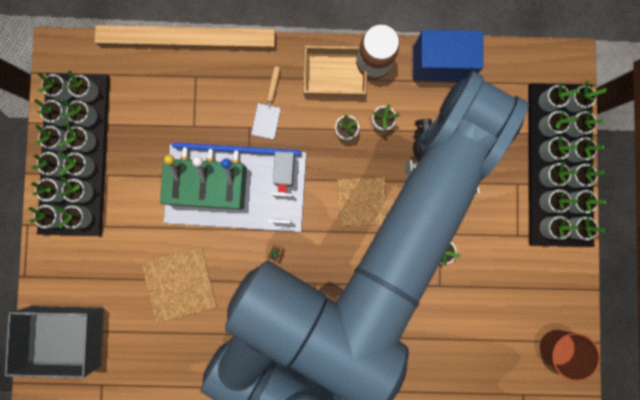

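```bash
python3 -c "
from plant import robot
print(robot.hand_in())"
```

```text
the job is handed in; nothing more can be done
None
```

The job is done and handed in at about 30 s of the 72 s allowed. All three levers are thrown, and the orange pot stands in the rack's empty bay.

- **Levers:** The right lever (3) stopped dead after about 14 mm at 11 N, so I backed off at once. The middle lever (2) was free first, then the left (1), then the right. Each went to its end stop at the same place (station x about 24 mm), at 8 to 12 N. The pictures show all three thrown and the red keeper drawn back.
- **Mat:** I lifted the pot by its 44 mm sides, set it upright on the smaller cork mat, let go and opened the gripper fully. A picture confirmed it standing there. I then took it by its 60 mm ends.
- **Bay:** I lowered it into the bay in 1 mm steps at the end until the liner took its weight, then let go and moved clear.
- **Last checks:** The pot stands upright, within about 1 mm of centre across the bay. The measurements along the bay disagree: the wall fit puts it within 1 mm, while the liner edges and the side camera put it about 2 to 3 mm toward the robot. I left it, since the liner is 88 mm long. In the last pictures nothing else in view had moved, though the arm hid part of the rack from above. The wrist force was near zero.

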